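# Strike a blank in the jeweller's bench screw press

### The job

Push the loaded die tray of the green bench press fully home under the ram, then wind the crank clockwise (seen from above) until the ram just meets the die, which you will feel as the crank suddenly getting stiffer. Give it one further quarter turn from that first touch, no more, then let go and leave the other things on the bench alone.

Things in the scene. Friction and masses are not known exactly. Their poses are not given: they have to be found in the camera images.
- press: green cast bench screw press, 230 x 170 mm base, 158 mm high to the top of its bridge, fixed to the bench. Origin: on the screw's axis at bench level; z up; its -x side is the front, where the tray comes out; the columns stand at y = +-68 mm and carry the bridge (62 mm deep in x, 170 mm wide) across the top.
- tray (a joint): travel of the die tray along the press's +x axis: 0 = pulled right out (the start), 0.070 m = fully home against its stop, die under the ram. It slides with about 3 N of friction and stays where it is left.
- tray_knob (a point): middle of the upright red cylindrical knob on the tray's front end, 22 mm diameter, 34 mm tall, its middle 77 mm above the bench and 118 mm in front (press -x) of the die's centre. The tray's plate lies 31 mm below this point, so there is 14 mm of thin stem (12 mm diameter) under the knob. Tray home: this point is 118 mm in front of the screw's axis.
- die_center (a point): centre of the loose steel die (disc 40 mm diameter, 22 mm tall, a brass line round its middle, about 0.2 kg) that sits upright in the square brass-edged seat of the tray, the seat 5 mm deep. The tray rests on a sprung bed: pushed from above the bed stays still up to about 40 N, then yields by 1 mm for each 12 N more.
- crank_axis (a point): Point on the vertical screw axis at mid height of the crank's knob, 208 mm above the bench; the crank turns about it and keeps its height. Steady friction, about 7 N at the knob while turning (4 to 5 N felt when paused), holds it where it is left. When the ram meets the die the drag rises by about 2 N within a small angle, then grows by about 2.7 N in a quarter turn.
- crank_knob (a point): Middle of the upright pale wooden knob on the crank's end: 20 mm diameter, 40 mm tall (188 to 228 mm above the bench), 45 mm from the axis. It spins freely on its pin: grip it and carry it round the circle without turning the hand. Crank arm: dark, 18 mm wide, top 4 mm below the knob; hub 16 mm in radius, no higher than 188 mm. Starts at any angle.
- ram: Steel ram under the bridge, 34 mm diameter, on the screw's axis; origin at the centre of its lower face. It goes down 16 mm per clockwise turn. A brass nose (26 mm diameter) stands 12 to 18 mm out below it, a different length every time and not reported; the nose meets the die after between about a quarter of a turn and 1.7 turns.
- ring_box_center (a point): centre of a closed black ring box, 56 x 56 x 43 mm, a bystander
- hammer: small hammer lying on the bench, 240 mm long, a bystander
- burr_cup_center (a point): centre of an open black cup, 60 mm diameter, 60 mm tall, a bystander

How it is judged:
On the way, in this order (a step that is already met when the one before it is completed fails the run):
1. the die tray is fully home (value of joint tray above 0.067 m), for 0.2 s.
2. with the tray home the ram bears on the die (contact force between ram and anything else above 30 N and value of joint tray above 0.066 m), for 0.1 s.
At the end, for the whole second after the job is handed in: Tray home to within 4 mm, die upright (within 0.08 rad) and within 5 mm of the ram's axis, and the ram pressing on it with 70 to 106 N: a quarter turn past the first touch, give or take about a twelfth of a turn (value of joint tray above 0.066 m and contact force between ram and anything else between 70 and 106 N and horizontal distance between die_center and ram below 0.005 m and angle between die_center's own z axis and vertical below 0.08 rad).
It fails at once if the die is over-pressed (more than about 0.4 turn past the first touch, 118 N) (contact force between ram and anything else above 118 N).
It fails at once if a bystander is disturbed by more than 20 mm (distance of any of ring_box_center, hammer, burr_cup_center from where it was at the start of the episode above 0.02 m).
It also fails if it takes over 72 s, if anything falls off the work surface, if the arm or the gripper's body presses on something with over 40 N, if the wrist force passes 120 N, or if a joint passes its speed limit or range.

### The arm

A 6-joint arm with a two-finger parallel gripper is mounted at the origin on the work surface. World frame = base frame: x ahead of the robot, y to its left, z up, the work surface at z = 0. Lengths are in m, angles in rad, forces in N, time in s.
With the tool pointing down it reaches from about 0.3 to 0.95 m from the base axis. Payload 3.1 kg.
Tool frame: the origin (TCP) lies on the centre line of the jaws, within the pads' length; the fingertips stand 25 mm ahead of it and the grasp point (between the pads) lies 6 mm ahead of it; y points along the fingers, x is the direction in which the jaws open and shut, and the axes are right-handed (so a half turn about y gives the same grasp; the last joint's range is limited). The gripper opens to 85 mm and grips with 20 to 120 N. Pads are 22 mm wide; open, the fingers measure 114 mm over their backs; the gripper's body (76 mm by 85 mm) begins 54 mm behind the grasp point. The pads swing forward as they close: fully open they stand 13 mm farther back than shut.
Start: joints at [-1.3, 0.308, 1.634, -0, 1.2, -0.07], TCP at [0.209, -0.589, 0.256] pointing down, gripper open.
Joint ranges: [-3.06, 3.06], [-0.79, 1.96], [0.05, 2.63], [-1.19, 4.34], [0.05, 2.64], [-2.94, 2.94]. Speed limits (rad/s): [2.79, 2.79, 3.14, 3.14, 3.14, 3.14].

### API

Orientations are given as a unit quaternion [x, y, z, w].
In Python, from bench import robot, viewer gives the robot as it stands.
- The arm moves only by the tool apply_moves, never from a script. Its argument "deltas" is a list of rows, each an object of numbers: "x", "y", "z": the shift along the tool's x, y, z in m; "ax", "ay", "az": the turn, a rotation vector about the tool's x, y, z in rad; "gripper": the finger opening in m, from 0 to 0.0854. In form: [{"x": .., "y": .., "z": .., "ax": .., "ay": .., "az": .., "gripper": ..}, ...]. A call has exactly 10 rows; each row shifts and turns the commanded pose from where the row before left it, along the tool's axes as they then stand; what a row does not reach is not made up. A row lasts 1/8 s, in which the tool goes at most 62.5 mm and 10.7 degrees, less where a joint would pass 70% of its speed; a pose out of reach is approached as far as the arm can. A call is refused whole if a number of a shift passes 0.0625 or a number of a turn 0.188, either way. A call with a gripper value outside its range is refused whole. The fingers move at their own pace and stop on an object; "force" is the grip in N (left out, the last holds). Time passes only in rows, so rows that do not move let the fingers close, or fill a call up. It gives the time, the measured TCP pose, the force and the opening at its end, in the units of the state.
- robot.sense(): the state, without advancing time (a new reading comes with each control period).
- viewer.snapshot(name): name is "scene" or "side" or "wrist"; returns (picture, depth): 400x640x3 uint8, red, green, blue; 400x640 float32, m along the optical axis (not along the pixel's ray), 0 where there is no reading.
- viewer.get_calibration(name): a dict with "mtx" (3x3 intrinsics, pixels), "k1" (the pictures are not rectified: a ray, as slopes to the right and down, at radius r is drawn at 1 + k1 r^2 times it, then the intrinsics apply), "R" (3x3) and "t" (3): a world point X has camera coordinates R X + t; the wrist camera has in their place "tool_from_camera" (4x4, takes a point from camera to tool coordinates, whose origin is the TCP and whose axes are the tool frame's). Camera axes: x right, y down, z forward; pixel columns grow to the right and rows downward; lengths in m; the calibration is good to about 2 mm. A picture is of the moment at which its call begins: read the wrist's pose just before it. get_calibration takes no time and is no camera call.
- robot.sign_off(): hands the job in, once; it reports no verdict.
The state is a dict: "time": time; "joint_positions": joint angles; "dq": joint speeds; "joint_torque": joint torques, N m; "eef_pos": TCP position; "tcp_rot": TCP orientation; "contact_force": force on the tool from outside, world axes, zero at the start; "ft_torque": the same for the moment, N m; "grip_width": finger opening in m.
Only numpy, scipy, OpenCV 4.12 (cv2) and the standard library are available. Lean on these libraries where they do the work, as an engineer would, in place of code of your own. Each camera call takes 0.05 s, during which the arm holds its last target. There are 200 camera calls.

## Working session

There is one attempt and no reset: what is moved stays moved. The work goes in short steps, Python scripts to look and compute and a tool call to move; the robot and the scene stay as the last step left them, time stands still between calls to the robot, and variables do not carry over. Pictures are saved under pics/ and viewed, about 8 in all and at most 12, crops included, and the job is handed in when it is done.

Besides the shell and the picture viewer there is one more tool, called after ">>>" as name([rows], argument=value, ...), one row to a line, values as JSON. apply_moves: Moves the arm, as the interface text tells. Its arguments: {"type":"object","properties":{"deltas":{"type":"array"},"force":{"type":"number"}},"required":["deltas"]}

```bash
mkdir -p pics; cat > h.py <<'E'
import numpy as np, cv2
from bench import robot, viewer
from scipy.spatial.transform import Rotation as Ro
def snap(n,f):
    s=robot.sense(); p,d=viewer.snapshot(n); cv2.imwrite('pics/'+f+'.png',p[:,:,::-1]); np.savez('pics/'+f,p=p,d=d,pos=s['eef_pos'],q=s['tcp_rot']); return p,d
def cloud(n,f):
    z=np.load('pics/'+f+'.npz'); c=viewer.get_calibration(n); d=z['d'].astype(float); K=np.array(c['mtx'],float)
    v,u=np.mgrid[0:400,0:640].astype(np.float64)
    xy=cv2.undistortPoints(np.stack([u.ravel(),v.ravel()],1)[:,None],K,np.array([c['k1'],0,0,0.])).reshape(400,640,2)
    X=np.dstack([xy*d[...,None],d])
    if n=='wrist':
        T=np.array(c['tool_from_camera']); X=X@T[:3,:3].T+T[:3,3]
        X=X@Ro.from_quat(z['q']).as_matrix().T+z['pos']
    else: X=(X-np.array(c['t']))@np.array(c['R'])
    X[d==0]=np.nan
    return X,z['p']
E
python3 - <<'E'
from h import *
for n in('scene','side'): snap(n,n+'0')
a=cv2.imread('pics/scene0.png');b=cv2.imread('pics/side0.png')
cv2.imwrite('pics/both0.png',cv2.resize(np.vstack([a,b]),(480,600)))
s=robot.sense();print(s)
for n in('scene','side'):
  c=viewer.get_calibration(n);print(n,-np.array(c['R']).T@c['t'])
E
```

```text
{'time': 0.1, 'joint_positions': array([-1.29968198e+00,  3.08929617e-01,  1.63503707e+00, -9.65251521e-06,
        1.19969288e+00, -6.97090623e-02]), 'dq': array([ 0.00091493, -0.00073576, -0.00313472, -0.00080873,  0.00035237,
       -0.00183969]), 'joint_torque': array([ 3.02831477e-04, -4.16406941e+01, -2.77644664e+01, -4.31919887e-05,
        4.00090415e-03,  1.50174469e-05]), 'eef_pos': array([ 0.20869843, -0.58840501,  0.25516515]), 'tcp_rot': array([-0.57709228,  0.4085303 , -0.40739416,  0.57801167]), 'contact_force': array([-0.17544521, -0.58636893,  0.66591165]), 'ft_torque': array([-0.01486514,  0.01941604,  0.01465454]), 'grip_width': 0.08511028881559414}
scene [1.37783097 0.64611223 0.91387441]
side [ 0.55314866 -0.79965503  0.87694226]
```

View pics/scene0.png

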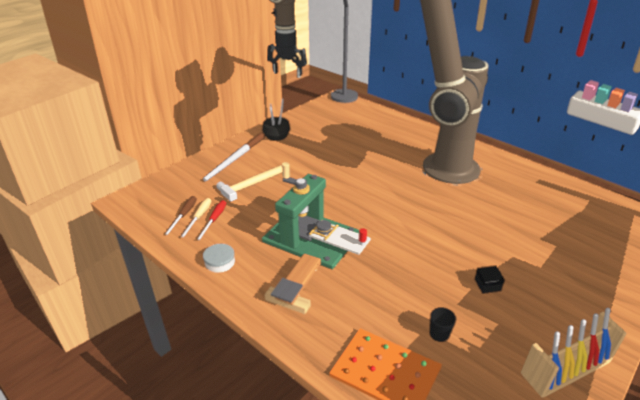

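View pics/side0.png

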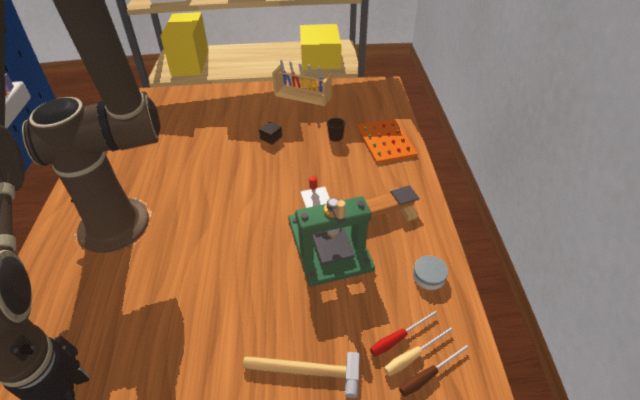

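The scene view shows the press at about (305,225), with the red knob at (363,236) and the crank at about (297,184). The side view shows the red knob at (313,183) and the crank knob at (333,204). Next I'll measure these from depth.

```bash
python3 - <<'E'
from h import *
s=robot.sense();print(Ro.from_quat(s['tcp_rot']).as_matrix().round(3))
for n in('scene','side'):
  X,p=cloud(n,n+'0'); p=p.astype(int)
  r,g,b=p[...,0],p[...,1],p[...,2]
  # red knob
  roi=np.zeros(r.shape,bool)
  if n=='scene': roi[215:250,345:380]=1
  else: roi[165:200,300:330]=1
  m=roi&(r>120)&(g<60)&(b<60); P=X[m]; print(n,'red',m.sum(),np.nanmin(P,0).round(3),np.nanmax(P,0).round(3),np.nanmedian(P,0).round(3))
  v,u=np.nonzero(m);print(u.min(),u.max(),v.min(),v.max())
  m=(g>r*1.3)&(g>b*1.15)&(g>40)&(X[...,0]>.3)&(X[...,0]<.9)
  for lo,hi in((.15,.165),(.01,.035)):
    Q=X[m&(X[...,2]>lo)&(X[...,2]<hi)][:,:2]
    if len(Q)>20: print(lo,len(Q),np.median(Q,0),cv2.minAreaRect(Q.astype(np.float32)*1000))
  hi=(X[...,2]>.17)&(X[...,2]<.25)&(X[...,0]>.45)&(X[...,0]<.85)&(abs(X[...,1])<.4)
  for zz in((.17,.19),(.19,.21),(.21,.235)):
    Q=X[hi&(X[...,2]>zz[0])&(X[...,2]<zz[1])]; print(zz,len(Q),np.median(Q,0).round(3),Q.min(0).round(3),Q.max(0).round(3)) if len(Q) else 0
a=cv2.imread('pics/scene0.png')[160:270,250:390];b=cv2.imread('pics/side0.png')[165:285,270:410]
cv2.imwrite('pics/c0.png',np.hstack([cv2.resize(a,(400,314),interpolation=2),cv2.resize(b,(366,314),interpolation=2)]))
E
```

```text
[[ 0.334 -0.001  0.942]
 [-0.942  0.002  0.334]
 [-0.002 -1.     0.   ]]
scene red 62 [0.565 0.048 0.065] [0.581 0.061 0.097] [0.576 0.056 0.086]
360 365 229 240
0.15 565 [ 0.63858573 -0.11860055] ((612.6181640625, -127.48873138427734), (166.25625610351562, 58.82391357421875), 12.147017478942871)
0.01 1198 [ 0.65270572 -0.06933671] ((643.0166625976562, 94.52476501464844), (598.2337036132812, 233.0088348388672), 79.58280944824219)
(0.17, 0.19) 185 [ 0.619 -0.137  0.183] [ 0.594 -0.183  0.17 ] [ 0.633 -0.113  0.19 ]
(0.19, 0.21) 47 [ 0.628 -0.171  0.2  ] [ 0.613 -0.182  0.19 ] [ 0.633 -0.165  0.21 ]
(0.21, 0.235) 62 [ 0.626 -0.172  0.224] [ 0.613 -0.188  0.21 ] [ 0.634 -0.165  0.23 ]
side red 62 [0.562 0.037 0.065] [0.579 0.05  0.095] [0.57  0.041 0.081]
310 316 178 188
0.15 849 [ 0.58703727 -0.14109321] ((610.4076538085938, -136.3785858154297), (164.76341247558594, 62.99591827392578), 11.438348770141602)
0.01 1261 [ 0.62845384 -0.1861687 ] ((603.2846069335938, -106.75965881347656), (165.1067352294922, 228.05886840820312), 12.454753875732422)
(0.17, 0.19) 178 [ 0.611 -0.145  0.184] [ 0.596 -0.188  0.171] [ 0.633 -0.117  0.19 ]
(0.19, 0.21) 62 [ 0.623 -0.185  0.199] [ 0.612 -0.188  0.19 ] [ 0.633 -0.141  0.21 ]
(0.21, 0.235) 92 [ 0.623 -0.183  0.225] [ 0.615 -0.189  0.21 ] [ 0.632 -0.17   0.229]
```

View pics/c0.png

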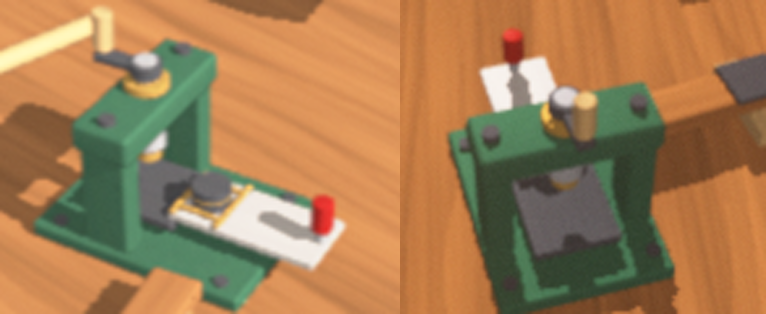

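Bridge (centre ≈ (0.611,-0.135), yaw 12°), red knob (0.572,0.049) and crank knob (≈(0.624,-0.178)) agree: the knob lies 188 mm in front of the axis and the crank radius comes out at 46 mm. So press +x is about (0.208,-0.978). I'll approach the tray knob now.

>>> apply_moves([
  {"x":-0.034,"z":0.04,"y":-0.01},
  {"x":-0.034,"z":0.04,"y":-0.01},
  {"x":-0.034,"z":0.04},
  {"x":-0.034,"z":0.04},
  {"x":-0.034,"z":0.04},
  {"x":-0.034,"z":0.04},
  {"x":-0.034,"z":0.04},
  {"x":-0.034,"z":0.04},
  {"x":-0.034,"z":0.04},
  {"x":-0.034,"z":0.04},
])

```text
validation failed for argument at $.de...
```

>>> apply_moves([
  {"x":-0.034,"z":0.04},
  {"x":-0.035,"z":0.04},
  {"x":-0.035,"z":0.038},
  {"x":-0.034,"z":0.037},
  {"ay":0.07,"y":0.02},
  {"ay":0.061,"y":0.03},
  {"y":0.015},
  {},
  {},
  {},
])

```text
validation failed for argument at $.de...
```

```bash
python3 - <<'E'
from h import *
s=robot.sense();print(s['time'],s['eef_pos'].round(4),Ro.from_quat(s['tcp_rot']).as_matrix().round(3),s['contact_force'],s['joint_positions'].round(2))
snap('wrist','w1');X,p=cloud('wrist','w1');p=p.astype(int);r,g,b=p[...,0],p[...,1],p[...,2]
m=(r>120)&(g<60)&(b<60)&(X[...,2]>.05)&(X[...,2]<.11);P=X[m];print(m.sum(),np.nanmin(P,0).round(4),np.nanmax(P,0).round(4))
T=P[P[:,2]>.0915];print(len(T),T.mean(0),cv2.minEnclosingCircle((T[:,:2]*1000).astype(np.float32)))
E
```

```text
0.1 [ 0.2087 -0.5884  0.2552] [[ 0.334 -0.001  0.942]
 [-0.942  0.002  0.334]
 [-0.002 -1.     0.   ]] [-0.17544521 -0.58636893  0.66591165] [-1.3   0.31  1.64 -0.    1.2  -0.07]Traceback (most recent call last):
  File "<stdin>", line 4, in <module>
    res = np.fmin.reduce(a, axis=axis, out=out, **kwargs)
ValueError: zero-size array to reduction operation fmin which has no identity
```

View pics/w1.png

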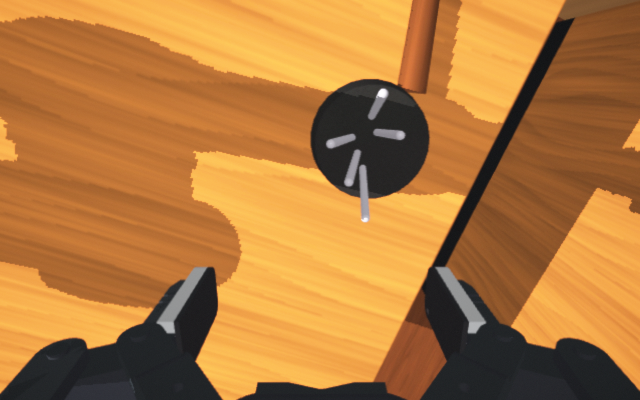

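The moves were refused, probably because each row needs every key. The arm hasn't moved, and that wrist picture only shows a tool cup. I'll resend complete rows.

>>> apply_moves([
  {"x":-0.034,"y":-0.01,"z":0.04,"ax":0,"ay":0,"az":0,"gripper":0.085},
  {"x":-0.034,"y":-0.01,"z":0.04,"ax":0,"ay":0,"az":0,"gripper":0.085},
  {"x":-0.034,"y":0,"z":0.04,"ax":0,"ay":0,"az":0,"gripper":0.085},
  {"x":-0.034,"y":0,"z":0.04,"ax":0,"ay":0,"az":0,"gripper":0.085},
  {"x":-0.034,"y":0,"z":0.04,"ax":0,"ay":0,"az":0,"gripper":0.085},
  {"x":-0.034,"y":0,"z":0.04,"ax":0,"ay":0,"az":0,"gripper":0.085},
  {"x":-0.034,"y":0,"z":0.04,"ax":0,"ay":0,"az":0,"gripper":0.085},
  {"x":-0.034,"y":0,"z":0.04,"ax":0,"ay":0,"az":0,"gripper":0.085},
  {"x":-0.034,"y":0,"z":0.04,"ax":0,"ay":0,"az":0,"gripper":0.085},
  {"x":-0.034,"y":0,"z":0.04,"ax":0,"ay":0,"az":0,"gripper":0.085},
])

```text
time: 1.4
eef_pos: [0.4727, -0.1333, 0.2762]
tcp_rot: [0.578, -0.408, 0.408, -0.578]
contact_force: [0.3, -0.9, -0.8]
grip_width: 0.0851
```

>>> apply_moves([
  {"x":-0.035,"y":0,"z":0.039,"ax":0,"ay":0,"az":0,"gripper":0.085},
  {"x":-0.035,"y":0,"z":0.039,"ax":0,"ay":0,"az":0,"gripper":0.085},
  {"x":-0.035,"y":0,"z":0.039,"ax":0,"ay":0,"az":0,"gripper":0.085},
  {"x":-0.034,"y":0,"z":0.038,"ax":0,"ay":0,"az":0,"gripper":0.085},
  {"x":0,"y":0.02,"z":0,"ax":0,"ay":0.07,"az":0,"gripper":0.085},
  {"x":0,"y":0.03,"z":0,"ax":0,"ay":0.061,"az":0,"gripper":0.085},
  {"x":0,"y":0.015,"z":0,"ax":0,"ay":0,"az":0,"gripper":0.085},
  {"x":0,"y":0,"z":0,"ax":0,"ay":0,"az":0,"gripper":0.085},
  {"x":0,"y":0,"z":0,"ax":0,"ay":0,"az":0,"gripper":0.085},
  {"x":0,"y":0,"z":0,"ax":0,"ay":0,"az":0,"gripper":0.085},
])

```text
time: 2.65
eef_pos: [0.5728, 0.0477, 0.2127]
tcp_rot: [-0.549, 0.444, -0.446, 0.55]
contact_force: [0.4, -0.3, 0.4]
grip_width: 0.085
```

```bash
python3 - <<'E'
from h import *
s=robot.sense();print(s['time'],s['eef_pos'].round(4),Ro.from_quat(s['tcp_rot']).as_matrix().round(3),s['contact_force'],s['joint_positions'].round(2))
snap('wrist','w2');X,p=cloud('wrist','w2');p=p.astype(int);r,g,b=p[...,0],p[...,1],p[...,2]
m=(r>120)&(g<60)&(b<60)&(X[...,2]>.05)&(X[...,2]<.11);P=X[m];print(m.sum())
if m.sum():
  print(np.nanmin(P,0).round(4),np.nanmax(P,0).round(4))
  T=P[P[:,2]>.0915];print(len(T),T.mean(0),cv2.minEnclosingCircle((T[:,:2]*1000).astype(np.float32)))
E
```

```text
2.65 [0.5728 0.0477 0.2127] [[ 0.208  0.003  0.978]
 [-0.978  0.     0.208]
 [ 0.001 -1.     0.003]] [ 0.37821698 -0.32951414  0.39207183] [ 0.01  0.26  1.79 -0.    1.09  1.37]
810
[0.5586 0.0408 0.0632] [0.5789 0.0614 0.0952]
618 [0.56867991 0.05121713 0.09294921] ((568.4390258789062, 51.077457427978516), 10.249256134033203)
```

View pics/w2.png

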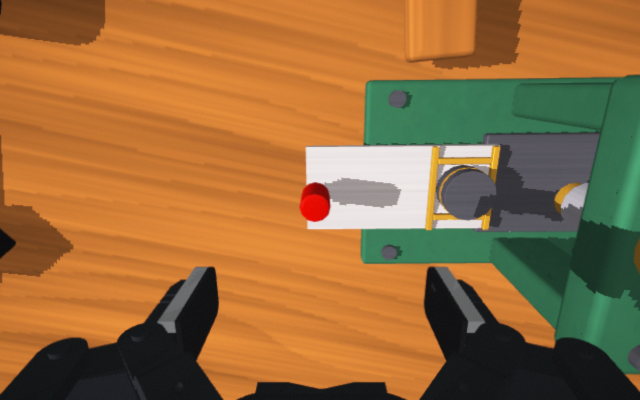

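Wrist view: the red knob is at (315,205), which maps to (0.5685,0.051), within the 2 mm calibration of the fixed cameras. The press edges run horizontally in the image, so yaw is right. Going down to grip the knob.

>>> apply_moves([
  {"x":-0.0035,"y":0.03,"z":-0.002,"ax":0,"ay":0,"az":0,"gripper":0.085},
  {"x":0,"y":0.04,"z":0,"ax":0,"ay":0,"az":0,"gripper":0.085},
  {"x":0,"y":0.035,"z":0,"ax":0,"ay":0,"az":0,"gripper":0.085},
  {"x":0,"y":0.018,"z":0,"ax":0,"ay":0,"az":0,"gripper":0.06},
  {"x":0,"y":0,"z":0,"ax":0,"ay":0,"az":0,"gripper":0.03},
  {"x":0,"y":0,"z":0,"ax":0,"ay":0,"az":0,"gripper":0.01},
  {"x":0,"y":0,"z":0,"ax":0,"ay":0,"az":0,"gripper":0.01},
  {"x":0,"y":0,"z":0,"ax":0,"ay":0,"az":0,"gripper":0.01},
  {"x":0,"y":0,"z":0,"ax":0,"ay":0,"az":0,"gripper":0.01},
  {"x":0,"y":0,"z":0,"ax":0,"ay":0,"az":0,"gripper":0.01},
], force=25)

```text
time: 3.95
eef_pos: [0.5708, 0.0511, 0.09]
tcp_rot: [-0.549, 0.444, -0.446, 0.55]
contact_force: [0.2, 1.0, 6.7]
grip_width: 0.0211
```

>>> apply_moves([
  {"x":0.006,"y":0,"z":0,"ax":0,"ay":0,"az":0,"gripper":0.01},
  {"x":0.009,"y":0,"z":0,"ax":0,"ay":0,"az":0,"gripper":0.01},
  {"x":0.009,"y":0,"z":0,"ax":0,"ay":0,"az":0,"gripper":0.01},
  {"x":0.009,"y":0,"z":0,"ax":0,"ay":0,"az":0,"gripper":0.01},
  {"x":0.009,"y":0,"z":0,"ax":0,"ay":0,"az":0,"gripper":0.01},
  {"x":0.009,"y":0,"z":0,"ax":0,"ay":0,"az":0,"gripper":0.01},
  {"x":0.008,"y":0,"z":0,"ax":0,"ay":0,"az":0,"gripper":0.01},
  {"x":0.005,"y":0,"z":0,"ax":0,"ay":0,"az":0,"gripper":0.01},
  {"x":0.003,"y":0,"z":0,"ax":0,"ay":0,"az":0,"gripper":0.01},
  {"x":0.002,"y":0,"z":0,"ax":0,"ay":0,"az":0,"gripper":0.01},
])

```text
time: 5.2
eef_pos: [0.5855, -0.0159, 0.0902]
tcp_rot: [-0.548, 0.444, -0.446, 0.551]
contact_force: [0.5, 3.4, 5.4]
grip_width: 0.0213
```

>>> apply_moves([
  {"x":0.001,"y":0,"z":0,"ax":0,"ay":0,"az":0,"gripper":0.01},
  {"x":0.001,"y":0,"z":0,"ax":0,"ay":0,"az":0,"gripper":0.01},
  {"x":0.001,"y":0,"z":0,"ax":0,"ay":0,"az":0,"gripper":0.01},
  {"x":0.001,"y":0,"z":0,"ax":0,"ay":0,"az":0,"gripper":0.01},
  {"x":0,"y":0,"z":0,"ax":0,"ay":0,"az":0,"gripper":0.01},
  {"x":0,"y":0,"z":0,"ax":0,"ay":0,"az":0,"gripper":0.01},
  {"x":0,"y":0,"z":0,"ax":0,"ay":0,"az":0,"gripper":0.01},
  {"x":0,"y":0,"z":0,"ax":0,"ay":0,"az":0,"gripper":0.01},
  {"x":0,"y":0,"z":0,"ax":0,"ay":0,"az":0,"gripper":0.01},
  {"x":0,"y":0,"z":0,"ax":0,"ay":0,"az":0,"gripper":0.01},
])

```text
time: 6.45
eef_pos: [0.5857, -0.0169, 0.0902]
tcp_rot: [-0.547, 0.446, -0.445, 0.551]
contact_force: [-0.8, 12.0, 8.9]
grip_width: 0.0211
```

Tray is home: 69.6 mm travelled, then the force jumped to 12 N. That puts the axis at about (0.610,-0.1325). Release, lift, and move over the crank knob.

>>> apply_moves([
  {"x":0,"y":0,"z":0,"ax":0,"ay":0,"az":0,"gripper":0.06},
  {"x":0,"y":0,"z":0,"ax":0,"ay":0,"az":0,"gripper":0.06},
  {"x":-0.002,"y":0,"z":0,"ax":0,"ay":0,"az":0,"gripper":0.06},
  {"x":0,"y":-0.03,"z":0,"ax":0,"ay":0,"az":0,"gripper":0.06},
  {"x":0,"y":-0.06,"z":0,"ax":0,"ay":0,"az":0,"gripper":0.06},
  {"x":0,"y":-0.06,"z":0,"ax":0,"ay":0,"az":0,"gripper":0.06},
  {"x":0.02,"y":-0.05,"z":0,"ax":0,"ay":0,"az":0,"gripper":0.06},
  {"x":0.05,"y":0,"z":0,"ax":0,"ay":0,"az":0,"gripper":0.06},
  {"x":0.05,"y":0,"z":0,"ax":0,"ay":0,"az":0,"gripper":0.06},
  {"x":0.045,"y":0,"z":0.002,"ax":0,"ay":0,"az":0,"gripper":0.06},
])

```text
time: 7.7
eef_pos: [0.6201, -0.1814, 0.2881]
tcp_rot: [0.55, -0.445, 0.445, -0.549]
contact_force: [0.1, 0.2, 0.1]
grip_width: 0.06
```

```bash
python3 - <<'E'
from h import *
s=robot.sense();print(s['time'],s['eef_pos'].round(4),s['contact_force'],s['dq'].round(2),s['joint_positions'].round(2))
snap('wrist','w3');X,p=cloud('wrist','w3')
for n,f in(('wrist','w3'),('scene','s3'),('side','d3')):
  if n!='wrist': snap(n,f)
  X,p=cloud(n,f)
  m=(X[...,2]>.195)&(X[...,2]<.24)&(np.hypot(X[...,0]-.622,X[...,1]+.176)<.03);P=X[m];print(n,m.sum(),P.min(0).round(4),P.max(0).round(4))
  T=P[P[:,2]>.2235];print(len(T),T.mean(0),cv2.minEnclosingCircle((T[:,:2]*1000).astype(np.float32)) if len(T) else 0)
a=cv2.imread('pics/scene0.png')[160:260,260:380];a=cv2.imread('pics/s3.png')[160:260,260:380]
cv2.imwrite('pics/c3.png',np.vstack([cv2.resize(cv2.imread('pics/w3.png'),(480,300)),cv2.resize(a,(360,300),interpolation=2)[:, :].repeat(1,1) if 0 else cv2.resize(a,(480,300),interpolation=2)]))
E
```

```text
7.7 [ 0.6201 -0.1814  0.2881] [0.06026476 0.16852369 0.09517913] [-0.47  0.35 -0.44  0.01  0.1  -0.47] [-0.35  0.32  1.55 -0.    1.27  1.01]
wrist 1505 [ 0.6112 -0.1855  0.1952] [ 0.6309 -0.1662  0.2288]
990 [ 0.62159734 -0.17577114  0.22684433] ((620.9285888671875, -175.87533569335938), 9.964829444885254)
scene 95 [ 0.612  -0.1852  0.1965] [ 0.6342 -0.1642  0.2303]
30 [ 0.62272895 -0.17505575  0.22733723] ((621.9213256835938, -174.50665283203125), 10.954082489013672)
side 118 [ 0.6136 -0.1886  0.195 ] [ 0.6328 -0.1685  0.229 ]
34 [ 0.62020137 -0.18035226  0.22654262] ((621.3399658203125, -178.1300506591797), 10.191174507141113)
```

View pics/c3.png

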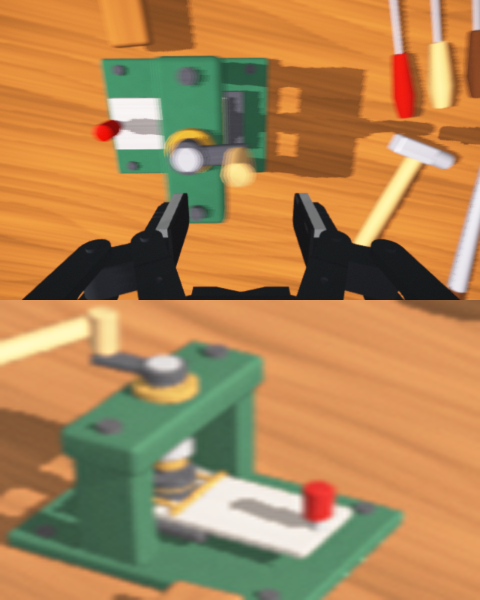

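Tray is home under the ram. The crank knob is at (0.621,-0.1758), radius 45 mm. I'll estimate the nose-to-die gap from depth without viewing another picture, while getting ready to grip.

```bash
python3 - <<'E'
from h import *
for n,f in(('scene','s3'),('side','d3')):
  X,p=cloud(n,f); d=np.hypot(X[...,0]-.610,X[...,1]+.1325)
  m=(d<.03)&(X[...,2]>.045)&(X[...,2]<.14)
  i=np.argwhere(m);o=np.argsort(-X[m][:,2])
  print(n,m.sum())
  for k in o[::max(1,len(o)//55)]:
    v,u=i[k];print(u,v,(X[v,u]*1000).round(0),round(d[v,u]*1000),p[v,u])
E
```

```text
scene 219
310 199 [ 604. -104.  138.] 29 [ 94 149 113]
306 206 [ 607. -117.  110.] 16 [149 168 152]
307 206 [ 601. -119.  106.] 16 [156 166 156]
304 209 [ 614. -118.  104.] 15 [208 208 201]
303 209 [ 615. -120.  103.] 13 [156 172 156]
303 210 [ 617. -119.  101.] 15 [204 203 197]
306 209 [ 606. -118.   99.] 15 [234 230 228]
307 209 [ 603. -117.   97.] 17 [204 203 196]
302 212 [ 621. -119.   96.] 17 [213 206 202]
304 211 [ 613. -120.   95.] 13 [232 228 228]
303 212 [ 617. -119.   94.] 16 [224 217 213]
306 211 [ 607. -117.   93.] 15 [227 223 218]
305 212 [ 611. -118.   91.] 15 [223 207 189]
299 213 [ 622. -130.   88.] 12 [117 133  99]
301 214 [ 619. -125.   85.] 11 [207 164 104]
299 214 [ 621. -131.   84.] 12 [138 119  74]
304 214 [ 611. -122.   82.] 10 [240 196 108]
303 214 [ 612. -125.   82.] 8 [234 188 108]
303 215 [ 613. -124.   79.] 9 [235 187  99]
300 216 [ 620. -129.   77.] 10 [155 122  76]
305 215 [ 606. -122.   76.] 11 [209 165 104]
303 220 [ 622. -116.   71.] 20 [112 108 111]
302 220 [ 623. -118.   70.] 19 [108 104 106]
306 218 [ 608. -117.   69.] 16 [108 106 109]
302 219 [ 61
[... 4129 characters left out ...]
116.   51.] 29 [193 167 141]
342 237 [ 635. -125.   51.] 26 [228 199 151]
339 244 [ 626. -147.   50.] 21 [87 78 71]
327 248 [ 595. -157.   50.] 29 [166 132  89]
324 235 [ 590. -115.   50.] 26 [186 143  83]
324 236 [ 590. -118.   49.] 24 [123 101  78]
333 248 [ 610. -157.   49.] 24 [136 100  51]
322 240 [ 585. -130.   48.] 25 [217 171 103]
322 241 [ 584. -133.   48.] 26 [212 168 107]
330 248 [ 603. -156.   48.] 24 [124  97  65]
337 248 [ 620. -157.   47.] 26 [141 107  64]
328 246 [ 598. -149.   47.] 20 [103  93  88]
323 245 [ 586. -145.   47.] 27 [214 184 149]
323 237 [ 588. -119.   46.] 26 [158 130  98]
343 244 [ 636. -144.   46.] 28 [197 150  84]
322 245 [ 584. -144.   46.] 28 [230 218 208]
```

>>> apply_moves([
  {"x":-0.005,"y":0.02,"z":0.002,"ax":0,"ay":0,"az":0,"gripper":0.06},
  {"x":0,"y":0.03,"z":0,"ax":0,"ay":0,"az":0,"gripper":0.06},
  {"x":0,"y":0.02,"z":0,"ax":0,"ay":0,"az":0,"gripper":0.06},
  {"x":0,"y":0,"z":0,"ax":0,"ay":0,"az":0,"gripper":0.06},
  {"x":0,"y":0,"z":0,"ax":0,"ay":0,"az":0,"gripper":0.03},
  {"x":0,"y":0,"z":0,"ax":0,"ay":0,"az":0,"gripper":0.01},
  {"x":0,"y":0,"z":0,"ax":0,"ay":0,"az":0,"gripper":0.01},
  {"x":0,"y":0,"z":0,"ax":0,"ay":0,"az":0,"gripper":0.01},
  {"x":0,"y":0,"z":0,"ax":0,"ay":0,"az":0,"gripper":0.01},
  {"x":0,"y":0,"z":0,"ax":0,"ay":0,"az":0,"gripper":0.01},
], force=40)

```text
time: 9.1
eef_pos: [0.6224, -0.1753, 0.2201]
tcp_rot: [-0.549, 0.443, -0.446, 0.55]
contact_force: [0.7, -4.1, 6.6]
grip_width: 0.0188
```

Depth puts the die top at about 67 mm and the nose bottom at about 75 mm, so I expect the touch at roughly 0.3–0.7 turn. The knob is gripped, at the right radius and phase. Next I'll work out the arc steps.

```bash
cat > arc.py <<'E'
import sys,numpy as np
def rows(a,step,n=10,r=45.):
    p=[(r*np.cos(np.radians(a-step*i)),r*np.sin(np.radians(a-step*i))) for i in range(n+1)]
    d=np.diff(np.round(p,1),axis=0); print(a,step,' '.join(f'({x:.1f},{z:.1f})' for x,z in d))
for s in sys.argv[1:]: rows(*map(float,s.split(',')))
E
python3 - <<'E'
import sys;sys.argv=['']
from arc import rows
rows(4,6)
for k in range(12): rows(-56-30*k,3)
E
cat > drag.py <<'E'
from h import *
import json
A=np.array([.610,-.1325])
s=robot.sense();p=s['eef_pos'][:2]-A;f=s['contact_force'];a=np.arctan2(p[1],p[0]);t=np.array([np.sin(a),-np.cos(a)]);R=p/np.hypot(*p)
print('t %.2f psi %.1f r %.1f mm  drag %.2f radial %.2f Fz %.1f torque'%(s['time'],np.degrees(a)+78,1e3*np.hypot(*p),-f[:2]@t,f[:2]@R,f[2]),s['ft_torque'].round(2))
E
python3 drag.py
```

```text
4 6 (0.1,-4.7) (-0.4,-4.7) (-0.9,-4.6) (-1.4,-4.5) (-1.9,-4.3) (-2.2,-4.1) (-2.7,-3.9) (-3.1,-3.6) (-3.5,-3.2) (-3.7,-2.8)
-56 3 (-2.0,-1.3) (-2.1,-1.1) (-2.1,-1.1) (-2.1,-0.9) (-2.2,-0.8) (-2.3,-0.8) (-2.3,-0.5) (-2.3,-0.5) (-2.3,-0.4) (-2.4,-0.2)
-86 3 (-2.3,-0.1) (-2.4,0.0) (-2.3,0.2) (-2.4,0.2) (-2.3,0.4) (-2.3,0.5) (-2.3,0.7) (-2.2,0.7) (-2.2,0.9) (-2.1,1.0)
-116 3 (-2.1,1.0) (-2.0,1.2) (-2.0,1.3) (-1.9,1.4) (-1.8,1.5) (-1.8,1.6) (-1.6,1.7) (-1.6,1.8) (-1.4,1.8) (-1.4,1.9)
-146 3 (-1.3,2.0) (-1.1,2.1) (-1.1,2.1) (-0.9,2.1) (-0.8,2.2) (-0.8,2.3) (-0.5,2.3) (-0.5,2.3) (-0.4,2.3) (-0.2,2.4)
-176 3 (-0.1,2.3) (0.0,2.4) (0.2,2.3) (0.2,2.4) (0.4,2.3) (0.5,2.3) (0.7,2.3) (0.7,2.2) (0.9,2.2) (1.0,2.1)
-206 3 (1.0,2.1) (1.2,2.0) (1.3,2.0) (1.4,1.9) (1.5,1.8) (1.6,1.8) (1.7,1.6) (1.8,1.6) (1.8,1.4) (1.9,1.4)
-236 3 (2.0,1.3) (2.1,1.1) (2.1,1.1) (2.1,0.9) (2.2,0.8) (2.3,0.8) (2.3,0.5) (2.3,0.5) (2.3,0.4) (2.4,0.2)
-266 3 (2.3,0.1) (2.4,0.0) (2.3,-0.2) (2.4,-0.2) (2.3,-0.4) (2.3,-0.5) (2.3,-0.7) (2.2,-0.7) (2.2,-0.9) (2.1,-1.0)
-296 3 (2.1,-1.0) (2.0,-1.2) (2.0,-1.3) (1.9,-1.4) (1.8,-1.5) (1.8,-1.6) (1.6,-1.7) (1.6,-1.8) (1.4,-1.8) (1.4,-1.9)
-326 3 (1.3,-2.0) (1.1,-2.1) (1.1,-2.1) (0.9,-2.1) (0.8,-2.2) (0.8,-2.3) (0.5,-2.3) (0.5,-2.3) (0.4,-2.3) (0.2,-2.4)
-356 3 (0.1,-2.3) (0.0,-2.4) (-0.2,-2.3) (-0.2,-2.4) (-0.4,-2.3) (-0.5,-2.3) (-0.7,-2.3) (-0.7,-2.2) (-0.9,-2.2) (-1.0,-2.1)
-386 3 (-1.0,-2.1) (-1.2,-2.0) (-1.3,-2.0) (-1.4,-1.9) (-1.5,-1.8) (-1.6,-1.8) (-1.7,-1.6) (-1.8,-1.6) (-1.8,-1.4) (-1.9,-1.4)
t 9.10 psi 4.1 r 44.5 mm  drag -0.46 radial 4.13 Fz 6.6 torque [-0.55 -0.07 -0.  ]
```

>>> apply_moves([
  {"x":0.0001,"y":0,"z":-0.0047,"ax":0,"ay":0,"az":0,"gripper":0.01},
  {"x":-0.0004,"y":0,"z":-0.0047,"ax":0,"ay":0,"az":0,"gripper":0.01},
  {"x":-0.0009,"y":0,"z":-0.0046,"ax":0,"ay":0,"az":0,"gripper":0.01},
  {"x":-0.0014,"y":0,"z":-0.0045,"ax":0,"ay":0,"az":0,"gripper":0.01},
  {"x":-0.0019,"y":0,"z":-0.0043,"ax":0,"ay":0,"az":0,"gripper":0.01},
  {"x":-0.0022,"y":0,"z":-0.0041,"ax":0,"ay":0,"az":0,"gripper":0.01},
  {"x":-0.0027,"y":0,"z":-0.0039,"ax":0,"ay":0,"az":0,"gripper":0.01},
  {"x":-0.0031,"y":0,"z":-0.0036,"ax":0,"ay":0,"az":0,"gripper":0.01},
  {"x":-0.0035,"y":0,"z":-0.0032,"ax":0,"ay":0,"az":0,"gripper":0.01},
  {"x":-0.0037,"y":0,"z":-0.0028,"ax":0,"ay":0,"az":0,"gripper":0.01},
])

```text
time: 10.35
eef_pos: [0.5801, -0.1654, 0.2201]
tcp_rot: [-0.549, 0.442, -0.448, 0.55]
contact_force: [5.0, -5.5, 4.0]
grip_width: 0.0186
```

```bash
python3 drag.py
```

```text
t 10.35 psi -54.3 r 44.4 mm  drag 7.40 radial 0.67 Fz 4.0 torque [-0.79 -0.61  0.07]
```

>>> apply_moves([
  {"x":-0.002,"y":0,"z":-0.0013,"ax":0,"ay":0,"az":0,"gripper":0.01},
  {"x":-0.0021,"y":0,"z":-0.0011,"ax":0,"ay":0,"az":0,"gripper":0.01},
  {"x":-0.0021,"y":0,"z":-0.0011,"ax":0,"ay":0,"az":0,"gripper":0.01},
  {"x":-0.0021,"y":0,"z":-0.0009,"ax":0,"ay":0,"az":0,"gripper":0.01},
  {"x":-0.0022,"y":0,"z":-0.0008,"ax":0,"ay":0,"az":0,"gripper":0.01},
  {"x":-0.0023,"y":0,"z":-0.0008,"ax":0,"ay":0,"az":0,"gripper":0.01},
  {"x":-0.0023,"y":0,"z":-0.0005,"ax":0,"ay":0,"az":0,"gripper":0.01},
  {"x":-0.0023,"y":0,"z":-0.0005,"ax":0,"ay":0,"az":0,"gripper":0.01},
  {"x":-0.0023,"y":0,"z":-0.0004,"ax":0,"ay":0,"az":0,"gripper":0.01},
  {"x":-0.0024,"y":0,"z":-0.0002,"ax":0,"ay":0,"az":0,"gripper":0.01},
])

```text
time: 11.6
eef_pos: [0.5673, -0.1456, 0.2201]
tcp_rot: [0.55, -0.442, 0.447, -0.549]
contact_force: [2.2, -7.5, 4.8]
grip_width: 0.0191
```

```bash
python3 drag.py
```

```text
t 11.60 psi -85.0 r 44.6 mm  drag 7.78 radial 0.11 Fz 4.8 torque [-1.01 -0.31  0.03]
```

>>> apply_moves([
  {"x":-0.0023,"y":0,"z":-0.0001,"ax":0,"ay":0,"az":0,"gripper":0.01},
  {"x":-0.0024,"y":0,"z":0,"ax":0,"ay":0,"az":0,"gripper":0.01},
  {"x":-0.0023,"y":0,"z":0.0002,"ax":0,"ay":0,"az":0,"gripper":0.01},
  {"x":-0.0024,"y":0,"z":0.0002,"ax":0,"ay":0,"az":0,"gripper":0.01},
  {"x":-0.0023,"y":0,"z":0.0004,"ax":0,"ay":0,"az":0,"gripper":0.01},
  {"x":-0.0023,"y":0,"z":0.0005,"ax":0,"ay":0,"az":0,"gripper":0.01},
  {"x":-0.0023,"y":0,"z":0.0007,"ax":0,"ay":0,"az":0,"gripper":0.01},
  {"x":-0.0022,"y":0,"z":0.0007,"ax":0,"ay":0,"az":0,"gripper":0.01},
  {"x":-0.0022,"y":0,"z":0.0009,"ax":0,"ay":0,"az":0,"gripper":0.01},
  {"x":-0.0021,"y":0,"z":0.001,"ax":0,"ay":0,"az":0,"gripper":0.01},
])

```text
time: 12.85
eef_pos: [0.5663, -0.1224, 0.22]
tcp_rot: [0.55, -0.443, 0.447, -0.549]
contact_force: [-0.6, -7.1, 5.9]
grip_width: 0.019
```

```bash
python3 drag.py
```

```text
t 12.85 psi 245.0 r 44.9 mm  drag 7.01 radial -1.02 Fz 5.9 torque [-1.1   0.03 -0.  ]
```

>>> apply_moves([
  {"x":-0.0021,"y":0,"z":0.001,"ax":0,"ay":0,"az":0,"gripper":0.01},
  {"x":-0.002,"y":0,"z":0.0012,"ax":0,"ay":0,"az":0,"gripper":0.01},
  {"x":-0.002,"y":0,"z":0.0013,"ax":0,"ay":0,"az":0,"gripper":0.01},
  {"x":-0.0019,"y":0,"z":0.0014,"ax":0,"ay":0,"az":0,"gripper":0.01},
  {"x":-0.0018,"y":0,"z":0.0015,"ax":0,"ay":0,"az":0,"gripper":0.01},
  {"x":-0.0018,"y":0,"z":0.0016,"ax":0,"ay":0,"az":0,"gripper":0.01},
  {"x":-0.0016,"y":0,"z":0.0017,"ax":0,"ay":0,"az":0,"gripper":0.01},
  {"x":-0.0016,"y":0,"z":0.0018,"ax":0,"ay":0,"az":0,"gripper":0.01},
  {"x":-0.0014,"y":0,"z":0.0018,"ax":0,"ay":0,"az":0,"gripper":0.01},
  {"x":-0.0014,"y":0,"z":0.0019,"ax":0,"ay":0,"az":0,"gripper":0.01},
])

```text
time: 14.1
eef_pos: [0.5765, -0.1021, 0.22]
tcp_rot: [0.551, -0.444, 0.446, -0.549]
contact_force: [-2.8, -7.4, 7.6]
grip_width: 0.0191
```

```bash
python3 drag.py
```

```text
t 14.10 psi 215.8 r 45.2 mm  drag 7.31 radial -2.92 Fz 7.6 torque [-1.08  0.3  -0.03]
```

>>> apply_moves([
  {"x":-0.0013,"y":0,"z":0.002,"ax":0,"ay":0,"az":0,"gripper":0.01},
  {"x":-0.0011,"y":0,"z":0.0021,"ax":0,"ay":0,"az":0,"gripper":0.01},
  {"x":-0.0011,"y":0,"z":0.0021,"ax":0,"ay":0,"az":0,"gripper":0.01},
  {"x":-0.0009,"y":0,"z":0.0021,"ax":0,"ay":0,"az":0,"gripper":0.01},
  {"x":-0.0008,"y":0,"z":0.0022,"ax":0,"ay":0,"az":0,"gripper":0.01},
  {"x":-0.0008,"y":0,"z":0.0023,"ax":0,"ay":0,"az":0,"gripper":0.01},
  {"x":-0.0005,"y":0,"z":0.0023,"ax":0,"ay":0,"az":0,"gripper":0.01},
  {"x":-0.0005,"y":0,"z":0.0023,"ax":0,"ay":0,"az":0,"gripper":0.01},
  {"x":-0.0004,"y":0,"z":0.0023,"ax":0,"ay":0,"az":0,"gripper":0.01},
  {"x":-0.0002,"y":0,"z":0.0024,"ax":0,"ay":0,"az":0,"gripper":0.01},
])

```text
time: 15.35
eef_pos: [0.5952, -0.0895, 0.22]
tcp_rot: [0.551, -0.445, 0.445, -0.548]
contact_force: [-5.5, -5.7, 9.9]
grip_width: 0.0188
```

```bash
python3 drag.py
```

```text
t 15.35 psi 186.9 r 45.5 mm  drag 7.04 radial -3.57 Fz 9.9 torque [-0.88  0.78  0.05]
```

>>> apply_moves([
  {"x":-0.0001,"y":0,"z":0.0023,"ax":0,"ay":0,"az":0,"gripper":0.01},
  {"x":0,"y":0,"z":0.0024,"ax":0,"ay":0,"az":0,"gripper":0.01},
  {"x":0.0002,"y":0,"z":0.0023,"ax":0,"ay":0,"az":0,"gripper":0.01},
  {"x":0.0002,"y":0,"z":0.0024,"ax":0,"ay":0,"az":0,"gripper":0.01},
  {"x":0.0004,"y":0,"z":0.0023,"ax":0,"ay":0,"az":0,"gripper":0.01},
  {"x":0.0006,"y":0,"z":0.0023,"ax":0,"ay":0,"az":0,"gripper":0.01},
  {"x":0.0008,"y":0,"z":0.0023,"ax":0,"ay":0,"az":0,"gripper":0.01},
  {"x":0.0008,"y":0,"z":0.0022,"ax":0,"ay":0,"az":0,"gripper":0.01},
  {"x":0.001,"y":0,"z":0.0022,"ax":0,"ay":0,"az":0,"gripper":0.01},
  {"x":0.0011,"y":0,"z":0.0021,"ax":0,"ay":0,"az":0,"gripper":0.01},
])

```text
time: 16.6
eef_pos: [0.6175, -0.0876, 0.22]
tcp_rot: [0.551, -0.447, 0.443, -0.549]
contact_force: [-7.8, -0.2, 12.4]
grip_width: 0.019
```

```bash
python3 drag.py
```

```text
t 16.60 psi 158.5 r 45.5 mm  drag 7.64 radial -1.45 Fz 12.4 torque [-0.1   1.25  0.03]
```

>>> apply_moves([
  {"x":0.001,"y":-0.0003,"z":0.0021,"ax":0,"ay":0,"az":0,"gripper":0.01},
  {"x":0.0012,"y":-0.0003,"z":0.002,"ax":0,"ay":0,"az":0,"gripper":0.01},
  {"x":0.0013,"y":0,"z":0.002,"ax":0,"ay":0,"az":0,"gripper":0.01},
  {"x":0.0014,"y":0,"z":0.0019,"ax":0,"ay":0,"az":0,"gripper":0.01},
  {"x":0.0015,"y":0,"z":0.0018,"ax":0,"ay":0,"az":0,"gripper":0.01},
  {"x":0.0016,"y":0,"z":0.0018,"ax":0,"ay":0,"az":0,"gripper":0.01},
  {"x":0.0017,"y":0,"z":0.0016,"ax":0,"ay":0,"az":0,"gripper":0.01},
  {"x":0.0018,"y":0,"z":0.0016,"ax":0,"ay":0,"az":0,"gripper":0.01},
  {"x":0.0018,"y":0,"z":0.0014,"ax":0,"ay":0,"az":0,"gripper":0.01},
  {"x":0.0019,"y":0,"z":0.0014,"ax":0,"ay":0,"az":0,"gripper":0.01},
])

```text
time: 17.85
eef_pos: [0.6372, -0.096, 0.22]
tcp_rot: [0.55, -0.448, 0.441, -0.55]
contact_force: [-6.9, 6.3, 11.9]
grip_width: 0.0188
```

```bash
python3 drag.py
```

```text
t 17.85 psi 131.3 r 45.5 mm  drag 9.31 radial 0.87 Fz 11.9 torque [0.78 1.2  0.03]
```

Drag rose from a mean of 7.35 N to 9.3 N near ψ≈131–140°, which is likely first touch. I'll use finer steps to map it.

```bash
python3 arc.py -236,1.5 -251,1.5 -266,1.5 -281,1.5 -296,1.5 -311,1.5 -326,1.5; python3 - <<'E'
import numpy as np
from scipy.optimize import least_squares as ls
P=np.array([[.6224,-.1753],[.5801,-.1654],[.5673,-.1456],[.5663,-.1224],[.5765,-.1021],[.5952,-.0895],[.6175,-.0876],[.6372,-.096]])*1e3
r=ls(lambda q:np.hypot(*(P-q[:2]).T)-q[2],[610,-132,45]);print(r.x,r.fun.round(2))
d=P-r.x[:2];print((np.degrees(np.unwrap(np.arctan2(d[:,1],d[:,0])))+78).round(1))
E
```

```text
-236.0 1.5 (1.0,0.7) (1.0,0.6) (1.0,0.6) (1.1,0.5) (1.0,0.6) (1.1,0.5) (1.1,0.5) (1.0,0.4) (1.1,0.5) (1.1,0.3)
-251.0 1.5 (1.2,0.4) (1.1,0.4) (1.1,0.3) (1.2,0.2) (1.1,0.3) (1.2,0.2) (1.1,0.2) (1.2,0.2) (1.2,0.1) (1.2,0.1)
-266.0 1.5 (1.1,0.1) (1.2,0.0) (1.2,0.0) (1.2,0.0) (1.1,-0.1) (1.2,-0.1) (1.2,-0.1) (1.2,-0.1) (1.1,-0.2) (1.2,-0.2)
-281.0 1.5 (1.1,-0.3) (1.2,-0.2) (1.1,-0.3) (1.2,-0.4) (1.1,-0.3) (1.1,-0.4) (1.1,-0.4) (1.1,-0.5) (1.1,-0.5) (1.0,-0.5)
-296.0 1.5 (1.1,-0.5) (1.0,-0.5) (1.0,-0.6) (1.0,-0.6) (1.0,-0.7) (1.0,-0.6) (1.0,-0.7) (0.9,-0.7) (0.9,-0.8) (0.9,-0.7)
-311.0 1.5 (0.9,-0.8) (0.9,-0.8) (0.8,-0.9) (0.8,-0.8) (0.8,-0.9) (0.8,-0.9) (0.7,-0.9) (0.7,-0.9) (0.7,-1.0) (0.7,-0.9)
-326.0 1.5 (0.7,-1.0) (0.6,-1.0) (0.6,-1.0) (0.5,-1.1) (0.6,-1.0) (0.5,-1.1) (0.5,-1.1) (0.4,-1.0) (0.5,-1.1) (0.3,-1.1)
[ 610.1995903  -131.97111749   44.99496445] [ 0.02 -0.01  0.02 -0.06  0.04  0.05 -0.03 -0.02]
[   3.7  -54.   -84.4 -114.3 -143.6 -172.5 -201.3 -228.9]
```

>>> apply_moves([
  {"x":0.001,"y":0,"z":0.0007,"ax":0,"ay":0,"az":0,"gripper":0.01},
  {"x":0.001,"y":0,"z":0.0006,"ax":0,"ay":0,"az":0,"gripper":0.01},
  {"x":0.001,"y":0,"z":0.0006,"ax":0,"ay":0,"az":0,"gripper":0.01},
  {"x":0.0011,"y":0,"z":0.0005,"ax":0,"ay":0,"az":0,"gripper":0.01},
  {"x":0.001,"y":0,"z":0.0006,"ax":0,"ay":0,"az":0,"gripper":0.01},
  {"x":0.0011,"y":0,"z":0.0005,"ax":0,"ay":0,"az":0,"gripper":0.01},
  {"x":0.0011,"y":0,"z":0.0005,"ax":0,"ay":0,"az":0,"gripper":0.01},
  {"x":0.001,"y":0,"z":0.0004,"ax":0,"ay":0,"az":0,"gripper":0.01},
  {"x":0.0011,"y":0,"z":0.0005,"ax":0,"ay":0,"az":0,"gripper":0.01},
  {"x":0.0011,"y":0,"z":0.0003,"ax":0,"ay":0,"az":0,"gripper":0.01},
])

```text
time: 19.1
eef_pos: [0.6453, -0.1038, 0.22]
tcp_rot: [-0.549, 0.448, -0.442, 0.551]
contact_force: [-5.7, 8.2, 10.8]
grip_width: 0.0187
```

```bash
sed -i 's/A=.*/A=np.array([.6102,-.1320])/' drag.py; python3 drag.py
```

```text
t 19.10 psi 116.7 r 45.0 mm  drag 9.99 radial 0.66 Fz 10.8 torque [ 1.17  0.87 -0.03]
```

>>> apply_moves([
  {"x":0.0012,"y":0,"z":0.0004,"ax":0,"ay":0,"az":0,"gripper":0.01},
  {"x":0.0011,"y":0,"z":0.0004,"ax":0,"ay":0,"az":0,"gripper":0.01},
  {"x":0.0011,"y":0,"z":0.0003,"ax":0,"ay":0,"az":0,"gripper":0.01},
  {"x":0.0012,"y":0,"z":0.0002,"ax":0,"ay":0,"az":0,"gripper":0.01},
  {"x":0.0011,"y":0,"z":0.0003,"ax":0,"ay":0,"az":0,"gripper":0.01},
  {"x":0.0012,"y":0,"z":0.0002,"ax":0,"ay":0,"az":0,"gripper":0.01},
  {"x":0.0011,"y":0,"z":0.0002,"ax":0,"ay":0,"az":0,"gripper":0.01},
  {"x":0.0012,"y":0,"z":0.0002,"ax":0,"ay":0,"az":0,"gripper":0.01},
  {"x":0.0012,"y":0,"z":0.0001,"ax":0,"ay":0,"az":0,"gripper":0.01},
  {"x":0.0012,"y":0,"z":0.0001,"ax":0,"ay":0,"az":0,"gripper":0.01},
])

```text
time: 20.35
eef_pos: [0.6513, -0.1136, 0.22]
tcp_rot: [-0.547, 0.448, -0.442, 0.552]
contact_force: [-4.0, 10.1, 8.9]
grip_width: 0.0187
```

```bash
python3 drag.py
```

```text
t 20.35 psi 102.1 r 45.0 mm  drag 10.89 radial 0.45 Fz 8.9 torque [ 1.52  0.44 -0.04]
```

Touch lies between ψ=159° and 131°, which is too coarse. There is plenty of time, so I'll back off before the touch and re-approach finely.

```bash
python3 arc.py -266,-7.4
```

```text
-266.0 -7.4 (-5.8,-0.8) (-5.6,-1.5) (-5.4,-2.2) (-5.0,-2.9) (-4.6,-3.5) (-4.2,-4.1) (-3.5,-4.6) (-3.0,-5.0) (-2.2,-5.4) (-1.6,-5.5)
```

>>> apply_moves([
  {"x":-0.0058,"y":0,"z":-0.0008,"ax":0,"ay":0,"az":0,"gripper":0.01},
  {"x":-0.0056,"y":0,"z":-0.0015,"ax":0,"ay":0,"az":0,"gripper":0.01},
  {"x":-0.0054,"y":0,"z":-0.0022,"ax":0,"ay":0,"az":0,"gripper":0.01},
  {"x":-0.005,"y":0,"z":-0.0029,"ax":0,"ay":0,"az":0,"gripper":0.01},
  {"x":-0.0046,"y":0,"z":-0.0035,"ax":0,"ay":0,"az":0,"gripper":0.01},
  {"x":-0.0042,"y":0,"z":-0.0041,"ax":0,"ay":0,"az":0,"gripper":0.01},
  {"x":-0.0035,"y":0,"z":-0.0046,"ax":0,"ay":0,"az":0,"gripper":0.01},
  {"x":-0.003,"y":0,"z":-0.005,"ax":0,"ay":0,"az":0,"gripper":0.01},
  {"x":-0.0022,"y":0,"z":-0.0054,"ax":0,"ay":0,"az":0,"gripper":0.01},
  {"x":-0.0016,"y":0,"z":-0.0055,"ax":0,"ay":0,"az":0,"gripper":0.01},
])

```text
time: 21.6
eef_pos: [0.6116, -0.087, 0.2201]
tcp_rot: [-0.548, 0.443, -0.448, 0.551]
contact_force: [8.4, -2.7, 2.8]
grip_width: 0.0191
```

```bash
python3 drag.py; python3 arc.py -192,1.5,6 -201,1,10 -211,.6 -217,.6 -223,.6 -229,.6 -235,.6
```

```text
t 21.60 psi 166.2 r 45.0 mm  drag -8.50 radial -2.40 Fz 2.8 torque [-0.4  -1.21 -0.  ]Traceback (most recent call last):
  File "arc.py", line 5, in <module>
    for s in sys.argv[1:]: rows(*map(float,s.split(',')))
                           ~~~~^^^^^^^^^^^^^^^^^^^^^^^^^^
  File "arc.py", line 3, in rows
    p=[(r*np.cos(np.radians(a-step*i)),r*np.sin(np.radians(a-step*i))) for i in range(n+1)]
                                                                                ~~~~~^^^^^
TypeError: 'float' object cannot be interpreted as an integer
```

```bash
sed -i 's/np.round(p,1)/np.round(p,2)/;s/{x:.1f},{z:.1f}/{x:.2f},{z:.2f}/' arc.py; python3 arc.py -192,1.2 -204,.7 -211,.7 -218,.7 -225,.7 -232,.7
```

```text
-192.0 1.2 (0.21,0.92) (0.22,0.91) (0.25,0.91) (0.26,0.91) (0.28,0.90) (0.30,0.89) (0.32,0.89) (0.34,0.88) (0.36,0.87) (0.37,0.86)
-204.0 0.7 (0.23,0.50) (0.23,0.50) (0.24,0.50) (0.24,0.49) (0.25,0.49) (0.26,0.48) (0.26,0.49) (0.27,0.48) (0.28,0.47) (0.28,0.48)
-211.0 0.7 (0.28,0.47) (0.30,0.46) (0.29,0.46) (0.31,0.46) (0.30,0.46) (0.32,0.45) (0.32,0.45) (0.32,0.44) (0.33,0.44) (0.34,0.43)
-218.0 0.7 (0.34,0.44) (0.35,0.42) (0.35,0.43) (0.36,0.41) (0.36,0.42) (0.36,0.41) (0.38,0.40) (0.37,0.40) (0.38,0.40) (0.39,0.39)
-225.0 0.7 (0.39,0.39) (0.40,0.38) (0.40,0.37) (0.40,0.38) (0.41,0.36) (0.42,0.36) (0.41,0.36) (0.43,0.35) (0.42,0.35) (0.44,0.34)
-232.0 0.7 (0.43,0.34) (0.44,0.33) (0.44,0.32) (0.45,0.32) (0.45,0.32) (0.46,0.30) (0.46,0.31) (0.46,0.29) (0.46,0.30) (0.47,0.28)
```

>>> apply_moves([
  {"x":0.0003,"y":0,"z":0.0009,"ax":0,"ay":0,"az":0,"gripper":0.01},
  {"x":0.0003,"y":0,"z":0.0009,"ax":0,"ay":0,"az":0,"gripper":0.01},
  {"x":0.0003,"y":0,"z":0.0009,"ax":0,"ay":0,"az":0,"gripper":0.01},
  {"x":0.0003,"y":0,"z":0.0009,"ax":0,"ay":0,"az":0,"gripper":0.01},
  {"x":0.0003,"y":0,"z":0.0009,"ax":0,"ay":0,"az":0,"gripper":0.01},
  {"x":0.0003,"y":0,"z":0.0009,"ax":0,"ay":0,"az":0,"gripper":0.01},
  {"x":0.0003,"y":0,"z":0.0009,"ax":0,"ay":0,"az":0,"gripper":0.01},
  {"x":0.0003,"y":0,"z":0.0009,"ax":0,"ay":0,"az":0,"gripper":0.01},
  {"x":0.0003,"y":0,"z":0.0009,"ax":0,"ay":0,"az":0,"gripper":0.01},
  {"x":0.0003,"y":0,"z":0.0009,"ax":0,"ay":0,"az":0,"gripper":0.01},
])

```text
time: 22.85
eef_pos: [0.6155, -0.0873, 0.22]
tcp_rot: [0.551, -0.447, 0.443, -0.548]
contact_force: [-7.7, -0.4, 12.7]
grip_width: 0.0188
```

```bash
python3 drag.py
```

```text
t 22.85 psi 161.3 r 45.0 mm  drag 7.63 radial -1.29 Fz 12.7 torque [-0.18  1.1   0.01]
```

>>> apply_moves([
  {"x":0.00025,"y":0,"z":0.0005,"ax":0,"ay":0,"az":0,"gripper":0.01},
  {"x":0.00025,"y":0,"z":0.0005,"ax":0,"ay":0,"az":0,"gripper":0.01},
  {"x":0.00025,"y":0,"z":0.0005,"ax":0,"ay":0,"az":0,"gripper":0.01},
  {"x":0.00025,"y":0,"z":0.0005,"ax":0,"ay":0,"az":0,"gripper":0.01},
  {"x":0.00025,"y":0,"z":0.0005,"ax":0,"ay":0,"az":0,"gripper":0.01},
  {"x":0.00025,"y":0,"z":0.0005,"ax":0,"ay":0,"az":0,"gripper":0.01},
  {"x":0.00025,"y":0,"z":0.0005,"ax":0,"ay":0,"az":0,"gripper":0.01},
  {"x":0.00025,"y":0,"z":0.0005,"ax":0,"ay":0,"az":0,"gripper":0.01},
  {"x":0.00025,"y":0,"z":0.0005,"ax":0,"ay":0,"az":0,"gripper":0.01},
  {"x":0.00025,"y":0,"z":0.0005,"ax":0,"ay":0,"az":0,"gripper":0.01},
])

```text
time: 24.1
eef_pos: [0.6202, -0.0881, 0.2199]
tcp_rot: [0.551, -0.448, 0.442, -0.548]
contact_force: [-9.0, 0.7, 14.1]
grip_width: 0.019
```

```bash
python3 drag.py
```

```text
t 24.10 psi 155.2 r 45.0 mm  drag 8.94 radial -1.33 Fz 14.1 torque [-0.03  1.28 -0.03]
```

>>> apply_moves([
  {"x":0.0003,"y":0,"z":0.00045,"ax":0,"ay":0,"az":0,"gripper":0.01},
  {"x":0.0003,"y":0,"z":0.00045,"ax":0,"ay":0,"az":0,"gripper":0.01},
  {"x":0.0003,"y":0,"z":0.00045,"ax":0,"ay":0,"az":0,"gripper":0.01},
  {"x":0.0003,"y":0,"z":0.00045,"ax":0,"ay":0,"az":0,"gripper":0.01},
  {"x":0.0003,"y":0,"z":0.00045,"ax":0,"ay":0,"az":0,"gripper":0.01},
  {"x":0.0003,"y":0,"z":0.00045,"ax":0,"ay":0,"az":0,"gripper":0.01},
  {"x":0.0003,"y":0,"z":0.00045,"ax":0,"ay":0,"az":0,"gripper":0.01},
  {"x":0.0003,"y":0,"z":0.00045,"ax":0,"ay":0,"az":0,"gripper":0.01},
  {"x":0.0003,"y":0,"z":0.00045,"ax":0,"ay":0,"az":0,"gripper":0.01},
  {"x":0.0003,"y":0,"z":0.00045,"ax":0,"ay":0,"az":0,"gripper":0.01},
])

```text
time: 25.35
eef_pos: [0.625, -0.0895, 0.2199]
tcp_rot: [0.551, -0.448, 0.442, -0.548]
contact_force: [-8.4, 1.8, 14.6]
grip_width: 0.0186
```

```bash
python3 drag.py
```

```text
t 25.35 psi 148.8 r 45.0 mm  drag 8.51 radial -1.09 Fz 14.6 torque [ 0.16  1.36 -0.01]
```

>>> apply_moves([
  {"x":0.00035,"y":0,"z":0.0004,"ax":0,"ay":0,"az":0,"gripper":0.01},
  {"x":0.00035,"y":0,"z":0.0004,"ax":0,"ay":0,"az":0,"gripper":0.01},
  {"x":0.00035,"y":0,"z":0.0004,"ax":0,"ay":0,"az":0,"gripper":0.01},
  {"x":0.00035,"y":0,"z":0.0004,"ax":0,"ay":0,"az":0,"gripper":0.01},
  {"x":0.00035,"y":0,"z":0.0004,"ax":0,"ay":0,"az":0,"gripper":0.01},
  {"x":0.00035,"y":0,"z":0.0004,"ax":0,"ay":0,"az":0,"gripper":0.01},
  {"x":0.00035,"y":0,"z":0.0004,"ax":0,"ay":0,"az":0,"gripper":0.01},
  {"x":0.00035,"y":0,"z":0.0004,"ax":0,"ay":0,"az":0,"gripper":0.01},
  {"x":0.00035,"y":0,"z":0.0004,"ax":0,"ay":0,"az":0,"gripper":0.01},
  {"x":0.00035,"y":0,"z":0.0004,"ax":0,"ay":0,"az":0,"gripper":0.01},
])

```text
time: 26.6
eef_pos: [0.6297, -0.0914, 0.22]
tcp_rot: [0.55, -0.449, 0.441, -0.549]
contact_force: [-8.2, 2.6, 13.7]
grip_width: 0.0189
```

```bash
python3 drag.py
```

```text
t 26.60 psi 142.3 r 45.0 mm  drag 8.50 radial -1.23 Fz 13.7 torque [ 0.41  1.25 -0.04]
```

Drag jumps between ψ=161° and 155°, but the readings after it are noisy. There is time for one clean constant-speed sweep across the region, so I'll back off further first.

```bash
sed -i 's/np.round(p,2)/np.round(p,1)/;s/{x:.2f},{z:.2f}/{x:.1f},{z:.1f}/' arc.py; python3 arc.py -225,-5.7; python3 - <<'E'
import numpy as np
for a in range(-168,-270,-10):
  c=lambda q:45*np.array([np.cos(np.radians(q)),np.sin(np.radians(q))])
  print(a,((c(a-10)-c(a))/10).round(2))
E
```

```text
-225.0 -5.7 (-3.0,-3.3) (-2.7,-3.6) (-2.3,-3.8) (-1.9,-4.1) (-1.4,-4.2) (-1.1,-4.4) (-0.6,-4.4) (-0.2,-4.5) (0.3,-4.4) (0.7,-4.5)
-168 [-0.1   0.78]
-178 [0.04 0.78]
-188 [0.18 0.76]
-198 [0.31 0.72]
-208 [0.43 0.66]
-218 [0.53 0.57]
-228 [0.63 0.47]
-238 [0.7  0.36]
-248 [0.75 0.23]
-258 [0.78 0.1 ]
-268 [ 0.78 -0.04]
```

>>> apply_moves([
  {"x":-0.003,"y":0,"z":-0.0033,"ax":0,"ay":0,"az":0,"gripper":0.01},
  {"x":-0.0027,"y":0,"z":-0.0036,"ax":0,"ay":0,"az":0,"gripper":0.01},
  {"x":-0.0023,"y":0,"z":-0.0038,"ax":0,"ay":0,"az":0,"gripper":0.01},
  {"x":-0.0019,"y":0,"z":-0.0041,"ax":0,"ay":0,"az":0,"gripper":0.01},
  {"x":-0.0014,"y":0,"z":-0.0042,"ax":0,"ay":0,"az":0,"gripper":0.01},
  {"x":-0.0011,"y":0,"z":-0.0044,"ax":0,"ay":0,"az":0,"gripper":0.01},
  {"x":-0.0006,"y":0,"z":-0.0044,"ax":0,"ay":0,"az":0,"gripper":0.01},
  {"x":-0.0002,"y":0,"z":-0.0045,"ax":0,"ay":0,"az":0,"gripper":0.01},
  {"x":0.0003,"y":0,"z":-0.0044,"ax":0,"ay":0,"az":0,"gripper":0.01},
  {"x":0.0007,"y":0,"z":-0.0045,"ax":0,"ay":0,"az":0,"gripper":0.01},
])

```text
time: 27.85
eef_pos: [0.5938, -0.0901, 0.2201]
tcp_rot: [-0.547, 0.443, -0.448, 0.552]
contact_force: [9.1, -0.3, 1.8]
grip_width: 0.019
```

```bash
python3 drag.py
```

```text
t 27.85 psi 189.3 r 45.0 mm  drag -8.34 radial -3.59 Fz 1.8 torque [-0.14 -1.3   0.01]
```

>>> apply_moves([
  {"x":-0.0001,"y":0,"z":0.0008,"ax":0,"ay":0,"az":0,"gripper":0.01},
  {"x":-0.0001,"y":0,"z":0.0008,"ax":0,"ay":0,"az":0,"gripper":0.01},
  {"x":-0.0001,"y":0,"z":0.0008,"ax":0,"ay":0,"az":0,"gripper":0.01},
  {"x":-0.0001,"y":0,"z":0.0008,"ax":0,"ay":0,"az":0,"gripper":0.01},
  {"x":-0.0001,"y":0,"z":0.0008,"ax":0,"ay":0,"az":0,"gripper":0.01},
  {"x":-0.0001,"y":0,"z":0.0008,"ax":0,"ay":0,"az":0,"gripper":0.01},
  {"x":-0.0001,"y":0,"z":0.0008,"ax":0,"ay":0,"az":0,"gripper":0.01},
  {"x":-0.0001,"y":0,"z":0.0008,"ax":0,"ay":0,"az":0,"gripper":0.01},
  {"x":-0.0001,"y":0,"z":0.0007,"ax":0,"ay":0,"az":0,"gripper":0.01},
  {"x":-0.0001,"y":0,"z":0.0007,"ax":0,"ay":0,"az":0,"gripper":0.01},
])

```text
time: 29.1
eef_pos: [0.596, -0.0893, 0.22]
tcp_rot: [0.552, -0.446, 0.444, -0.548]
contact_force: [-4.9, -6.4, 10.8]
grip_width: 0.0188
```

```bash
python3 drag.py
```

```text
t 29.10 psi 186.4 r 45.0 mm  drag 6.69 radial -4.51 Fz 10.8 torque [-0.89  0.74  0.01]
```

>>> apply_moves([
  {"x":0,"y":0,"z":0.0008,"ax":0,"ay":0,"az":0,"gripper":0.01},
  {"x":0,"y":0,"z":0.0008,"ax":0,"ay":0,"az":0,"gripper":0.01},
  {"x":0,"y":0,"z":0.0008,"ax":0,"ay":0,"az":0,"gripper":0.01},
  {"x":0,"y":0,"z":0.0008,"ax":0,"ay":0,"az":0,"gripper":0.01},
  {"x":0,"y":0,"z":0.0008,"ax":0,"ay":0,"az":0,"gripper":0.01},
  {"x":0,"y":0,"z":0.0008,"ax":0,"ay":0,"az":0,"gripper":0.01},
  {"x":0.0001,"y":0,"z":0.0008,"ax":0,"ay":0,"az":0,"gripper":0.01},
  {"x":0.0001,"y":0,"z":0.0008,"ax":0,"ay":0,"az":0,"gripper":0.01},
  {"x":0.0001,"y":0,"z":0.0007,"ax":0,"ay":0,"az":0,"gripper":0.01},
  {"x":0.0001,"y":0,"z":0.0007,"ax":0,"ay":0,"az":0,"gripper":0.01},
])

```text
time: 30.35
eef_pos: [0.6033, -0.0875, 0.22]
tcp_rot: [0.551, -0.446, 0.444, -0.548]
contact_force: [-6.4, -5.1, 11.9]
grip_width: 0.0186
```

```bash
python3 drag.py
```

```text
t 30.35 psi 176.9 r 45.0 mm  drag 7.09 radial -4.01 Fz 11.9 torque [-0.67  0.91  0.05]
```

>>> apply_moves([
  {"x":0.0002,"y":0,"z":0.0008,"ax":0,"ay":0,"az":0,"gripper":0.01},
  {"x":0.0002,"y":0,"z":0.0008,"ax":0,"ay":0,"az":0,"gripper":0.01},
  {"x":0.0002,"y":0,"z":0.0008,"ax":0,"ay":0,"az":0,"gripper":0.01},
  {"x":0.0002,"y":0,"z":0.0008,"ax":0,"ay":0,"az":0,"gripper":0.01},
  {"x":0.0002,"y":0,"z":0.0008,"ax":0,"ay":0,"az":0,"gripper":0.01},
  {"x":0.0002,"y":0,"z":0.0008,"ax":0,"ay":0,"az":0,"gripper":0.01},
  {"x":0.0002,"y":0,"z":0.0007,"ax":0,"ay":0,"az":0,"gripper":0.01},
  {"x":0.0002,"y":0,"z":0.0007,"ax":0,"ay":0,"az":0,"gripper":0.01},
  {"x":0.0001,"y":0,"z":0.0007,"ax":0,"ay":0,"az":0,"gripper":0.01},
  {"x":0.0001,"y":0,"z":0.0007,"ax":0,"ay":0,"az":0,"gripper":0.01},
])

```text
time: 31.6
eef_pos: [0.6108, -0.0869, 0.22]
tcp_rot: [0.551, -0.447, 0.443, -0.548]
contact_force: [-6.0, -3.0, 12.5]
grip_width: 0.0191
```

```bash
python3 drag.py
```

```text
t 31.60 psi 167.2 r 45.1 mm  drag 6.01 radial -3.11 Fz 12.5 torque [-0.45  1.02  0.04]
```

>>> apply_moves([
  {"x":0.0003,"y":0,"z":0.0007,"ax":0,"ay":0,"az":0,"gripper":0.01},
  {"x":0.0003,"y":0,"z":0.0007,"ax":0,"ay":0,"az":0,"gripper":0.01},
  {"x":0.0003,"y":0,"z":0.0007,"ax":0,"ay":0,"az":0,"gripper":0.01},
  {"x":0.0003,"y":0,"z":0.0007,"ax":0,"ay":0,"az":0,"gripper":0.01},
  {"x":0.0003,"y":0,"z":0.0007,"ax":0,"ay":0,"az":0,"gripper":0.01},
  {"x":0.0003,"y":0,"z":0.0007,"ax":0,"ay":0,"az":0,"gripper":0.01},
  {"x":0.0003,"y":0,"z":0.0007,"ax":0,"ay":0,"az":0,"gripper":0.01},
  {"x":0.0003,"y":0,"z":0.0007,"ax":0,"ay":0,"az":0,"gripper":0.01},
  {"x":0.0003,"y":0,"z":0.0008,"ax":0,"ay":0,"az":0,"gripper":0.01},
  {"x":0.0004,"y":0,"z":0.0008,"ax":0,"ay":0,"az":0,"gripper":0.01},
])

```text
time: 32.85
eef_pos: [0.618, -0.0877, 0.22]
tcp_rot: [0.551, -0.447, 0.442, -0.548]
contact_force: [-7.6, -1.0, 12.7]
grip_width: 0.0194
```

```bash
python3 drag.py
```

```text
t 32.85 psi 158.1 r 45.0 mm  drag 7.33 radial -2.34 Fz 12.7 torque [-0.25  1.21  0.03]
```

>>> apply_moves([
  {"x":0.0004,"y":0,"z":0.0007,"ax":0,"ay":0,"az":0,"gripper":0.01},
  {"x":0.0004,"y":0,"z":0.0007,"ax":0,"ay":0,"az":0,"gripper":0.01},
  {"x":0.0004,"y":0,"z":0.0007,"ax":0,"ay":0,"az":0,"gripper":0.01},
  {"x":0.0004,"y":0,"z":0.0007,"ax":0,"ay":0,"az":0,"gripper":0.01},
  {"x":0.0004,"y":0,"z":0.0007,"ax":0,"ay":0,"az":0,"gripper":0.01},
  {"x":0.0004,"y":0,"z":0.0007,"ax":0,"ay":0,"az":0,"gripper":0.01},
  {"x":0.0005,"y":0,"z":0.0006,"ax":0,"ay":0,"az":0,"gripper":0.01},
  {"x":0.0005,"y":0,"z":0.0006,"ax":0,"ay":0,"az":0,"gripper":0.01},
  {"x":0.0005,"y":0,"z":0.0006,"ax":0,"ay":0,"az":0,"gripper":0.01},
  {"x":0.0005,"y":0,"z":0.0006,"ax":0,"ay":0,"az":0,"gripper":0.01},
])

```text
time: 34.1
eef_pos: [0.6248, -0.0894, 0.2199]
tcp_rot: [0.551, -0.448, 0.442, -0.548]
contact_force: [-8.9, 1.6, 14.4]
grip_width: 0.0191
```

```bash
python3 drag.py
```

```text
t 34.10 psi 149.0 r 45.0 mm  drag 8.90 radial -1.37 Fz 14.4 torque [ 0.2   1.29 -0.05]
```

```bash
python3 - <<'E'
import numpy as np
D=[(-54,-.79,-.61,7.4),(-84.4,-1.01,-.31,7.78),(-114.3,-1.1,.03,7.01),(-143.6,-1.08,.3,7.31),(-172.5,-.88,.78,7.04),(158.7,-.1,1.25,7.64),(131.1,.78,1.2,9.31),(116.7,1.17,.87,9.99),(102.1,1.52,.44,10.89),(166.2,-.4,-1.21,-8.5),(161.3,-.18,1.1,7.63),(155.2,-.03,1.28,8.94),(148.8,.16,1.36,8.51),(142.3,.41,1.25,8.5),(189.3,-.14,-1.3,-8.34),(186.4,-.89,.74,6.69),(176.9,-.67,.91,7.09),(167.2,-.45,1.02,6.01),(158.1,-.25,1.21,7.33),(149,.2,1.29,8.9)]
for p,a,b,d in D:
  f=np.radians(p-78);t=np.array([np.sin(f),-np.cos(f)]);F=np.array([a,-b])/.14
  print(p,d,round(-F@t,2))
E
```

```text
-54 7.4 -7.11
-84.4 7.78 -4.29
-114.3 7.01 1.88
-143.6 7.31 6.72
-172.5 7.04 7.78
158.7 7.64 -0.74
131.1 9.31 -9.6
116.7 9.99 -10.08
102.1 10.89 -7.3
166.2 -8.5 3.13
161.3 7.63 0.36
155.2 8.94 -1.82
148.8 8.51 -4.27
142.3 8.5 -6.51
189.3 -8.34 -2.44
186.4 6.69 7.7
176.9 7.09 5.73
167.2 6.01 3.11
158.1 7.33 0.27
149 8.9 -4.35
```

```bash
python3 - <<'E'
import numpy as np
D=[(-54,-.79,-.61,7.4),(-84.4,-1.01,-.31,7.78),(-114.3,-1.1,.03,7.01),(-143.6,-1.08,.3,7.31),(-172.5,-.88,.78,7.04),(158.7,-.1,1.25,7.64),(131.1,.78,1.2,9.31),(116.7,1.17,.87,9.99),(102.1,1.52,.44,10.89),(166.2,-.4,-1.21,-8.5),(161.3,-.18,1.1,7.63),(155.2,-.03,1.28,8.94),(148.8,.16,1.36,8.51),(142.3,.41,1.25,8.5),(189.3,-.14,-1.3,-8.34),(186.4,-.89,.74,6.69),(176.9,-.67,.91,7.09),(167.2,-.45,1.02,6.01),(158.1,-.25,1.21,7.33),(149,.2,1.29,8.9)]
for p,a,b,d in D:
  f=np.radians(p-78);t=np.array([np.sin(f),-np.cos(f)]);F=np.array([-b,a])
  print(p,d,round(-F@t,3),round(-F@t/d,3))
E
```

```text
-54 7.4 0.982 0.133
-84.4 7.78 1.056 0.136
-114.3 7.01 1.081 0.154
-143.6 7.31 1.007 0.138
-172.5 7.04 1.029 0.146
158.7 7.64 1.217 0.159
131.1 9.31 1.428 0.153
116.7 9.99 1.457 0.146
102.1 10.89 1.567 0.144
166.2 -8.5 -1.222 0.144
161.3 7.63 1.071 0.14
155.2 8.94 1.242 0.139
148.8 8.51 1.337 0.157
142.3 8.5 1.304 0.153
189.3 -8.34 -1.16 0.139
186.4 6.69 0.983 0.147
176.9 7.09 1.003 0.141
167.2 6.01 1.014 0.169
158.1 7.33 1.149 0.157
149 8.9 1.285 0.144
```

The moment channel is cleaner than the force. The base is 1.02 N·m, the rise starts at ψ≈159°, and the full step (yield) is reached by about 153°. So I'm aiming for ψ≈66–68°, which is a quarter turn past it.

```bash
python3 arc.py -218,3 -248,3 -278,1
```

```text
-218.0 3.0 (1.5,1.8) (1.6,1.8) (1.7,1.6) (1.8,1.6) (1.8,1.4) (1.9,1.4) (2.0,1.3) (2.1,1.1) (2.1,1.1) (2.1,0.9)
-248.0 3.0 (2.2,0.8) (2.3,0.8) (2.3,0.5) (2.3,0.5) (2.3,0.4) (2.4,0.2) (2.3,0.1) (2.4,0.0) (2.3,-0.2) (2.4,-0.2)
-278.0 1.0 (0.7,-0.2) (0.8,-0.1) (0.8,-0.1) (0.8,-0.2) (0.7,-0.2) (0.8,-0.1) (0.7,-0.2) (0.8,-0.2) (0.8,-0.3) (0.7,-0.2)
```

>>> apply_moves([
  {"x":0.0015,"y":0,"z":0.0018,"ax":0,"ay":0,"az":0,"gripper":0.01},
  {"x":0.0016,"y":0,"z":0.0018,"ax":0,"ay":0,"az":0,"gripper":0.01},
  {"x":0.0017,"y":0,"z":0.0016,"ax":0,"ay":0,"az":0,"gripper":0.01},
  {"x":0.0018,"y":0,"z":0.0016,"ax":0,"ay":0,"az":0,"gripper":0.01},
  {"x":0.0018,"y":0,"z":0.0014,"ax":0,"ay":0,"az":0,"gripper":0.01},
  {"x":0.0019,"y":0,"z":0.0014,"ax":0,"ay":0,"az":0,"gripper":0.01},
  {"x":0.002,"y":0,"z":0.0013,"ax":0,"ay":0,"az":0,"gripper":0.01},
  {"x":0.0021,"y":0,"z":0.0011,"ax":0,"ay":0,"az":0,"gripper":0.01},
  {"x":0.0021,"y":0,"z":0.0011,"ax":0,"ay":0,"az":0,"gripper":0.01},
  {"x":0.0021,"y":0,"z":0.0009,"ax":0,"ay":0,"az":0,"gripper":0.01},
])

```text
time: 35.35
eef_pos: [0.6436, -0.1019, 0.22]
tcp_rot: [-0.549, 0.449, -0.441, 0.55]
contact_force: [-6.5, 8.0, 12.8]
grip_width: 0.0191
```

```bash
cat >> drag.py <<'E'
tq=s['ft_torque'];print('drag moment %.3f'%(tq[1]*t[0]-tq[0]*t[1]))
E
python3 drag.py
```

```text
t 35.35 psi 120.0 r 45.0 mm  drag 10.24 radial 0.53 Fz 12.8 torque [1.17 0.86 0.06]
drag moment 1.442
```

>>> apply_moves([
  {"x":0.0022,"y":0,"z":0.0008,"ax":0,"ay":0,"az":0,"gripper":0.01},
  {"x":0.0023,"y":0,"z":0.0008,"ax":0,"ay":0,"az":0,"gripper":0.01},
  {"x":0.0023,"y":0,"z":0.0005,"ax":0,"ay":0,"az":0,"gripper":0.01},
  {"x":0.0023,"y":0,"z":0.0005,"ax":0,"ay":0,"az":0,"gripper":0.01},
  {"x":0.0023,"y":0,"z":0.0004,"ax":0,"ay":0,"az":0,"gripper":0.01},
  {"x":0.0024,"y":0,"z":0.0002,"ax":0,"ay":0,"az":0,"gripper":0.01},
  {"x":0.0023,"y":0,"z":0.0001,"ax":0,"ay":0,"az":0,"gripper":0.01},
  {"x":0.0024,"y":0,"z":0,"ax":0,"ay":0,"az":0,"gripper":0.01},
  {"x":0.0023,"y":0,"z":-0.0002,"ax":0,"ay":0,"az":0,"gripper":0.01},
  {"x":0.0024,"y":0,"z":-0.0002,"ax":0,"ay":0,"az":0,"gripper":0.01},
])

```text
time: 36.6
eef_pos: [0.6541, -0.1221, 0.22]
tcp_rot: [-0.546, 0.448, -0.443, 0.553]
contact_force: [2.4, 11.9, 9.1]
grip_width: 0.0188
```

```bash
python3 drag.py
```

```text
t 36.60 psi 90.7 r 45.0 mm  drag 11.12 radial 4.93 Fz 9.1 torque [ 1.7  -0.18 -0.02]
drag moment 1.619
```

```bash
python3 arc.py -278,2.3
```

```text
-278.0 2.3 (1.7,-0.3) (1.8,-0.4) (1.8,-0.4) (1.7,-0.5) (1.7,-0.6) (1.7,-0.6) (1.7,-0.7) (1.6,-0.8) (1.6,-0.8) (1.6,-0.9)
```

>>> apply_moves([
  {"x":0.0017,"y":0,"z":-0.0002,"ax":0,"ay":0,"az":0,"gripper":0.01},
  {"x":0.0018,"y":0,"z":-0.0003,"ax":0,"ay":0,"az":0,"gripper":0.01},
  {"x":0.0018,"y":0,"z":-0.0003,"ax":0,"ay":0,"az":0,"gripper":0.01},
  {"x":0.0017,"y":0,"z":-0.0004,"ax":0,"ay":0,"az":0,"gripper":0.01},
  {"x":0.0017,"y":0,"z":-0.0005,"ax":0,"ay":0,"az":0,"gripper":0.01},
  {"x":0.0017,"y":0,"z":-0.0006,"ax":0,"ay":0,"az":0,"gripper":0.01},
  {"x":0.0017,"y":0,"z":-0.0007,"ax":0,"ay":0,"az":0,"gripper":0.01},
  {"x":0.0016,"y":0,"z":-0.0008,"ax":0,"ay":0,"az":0,"gripper":0.01},
  {"x":0.0016,"y":0,"z":-0.0008,"ax":0,"ay":0,"az":0,"gripper":0.01},
  {"x":0.0016,"y":0,"z":-0.0009,"ax":0,"ay":0,"az":0,"gripper":0.01},
])

```text
time: 37.85
eef_pos: [0.6544, -0.1401, 0.2201]
tcp_rot: [-0.545, 0.446, -0.444, 0.554]
contact_force: [5.6, 10.8, 5.6]
grip_width: 0.0189
```

```bash
python3 drag.py
```

```text
t 37.85 psi 67.6 r 45.0 mm  drag 11.62 radial 3.60 Fz 5.6 torque [ 1.55 -1.   -0.04]
drag moment 1.704
```

Drag is 11.6 N, against about 11.7 N predicted at a quarter turn. ψ=67.6° is about 87–91° past touch. I'll relax the arm before letting go.

>>> apply_moves([
  {"x":-0.0007,"y":0,"z":0.0003,"ax":0,"ay":0,"az":0,"gripper":0.01},
  {"x":-0.0007,"y":0,"z":0.0003,"ax":0,"ay":0,"az":0,"gripper":0.01},
  {"x":-0.0007,"y":0,"z":0.0003,"ax":0,"ay":0,"az":0,"gripper":0.01},
  {"x":-0.0007,"y":0,"z":0.0003,"ax":0,"ay":0,"az":0,"gripper":0.01},
  {"x":0,"y":0,"z":0,"ax":0,"ay":0,"az":0,"gripper":0.01},
  {"x":0,"y":0,"z":0,"ax":0,"ay":0,"az":0,"gripper":0.01},
  {"x":0,"y":0,"z":0,"ax":0,"ay":0,"az":0,"gripper":0.01},
  {"x":0,"y":0,"z":0,"ax":0,"ay":0,"az":0,"gripper":0.01},
  {"x":0,"y":0,"z":0,"ax":0,"ay":0,"az":0,"gripper":0.01},
  {"x":0,"y":0,"z":0,"ax":0,"ay":0,"az":0,"gripper":0.01},
])

```text
time: 39.1
eef_pos: [0.6545, -0.1401, 0.2201]
tcp_rot: [-0.547, 0.445, -0.445, 0.552]
contact_force: [4.0, 3.8, 5.2]
grip_width: 0.0189
```

```bash
python3 drag.py
```

```text
t 39.10 psi 67.7 r 45.0 mm  drag 4.45 radial 3.21 Fz 5.2 torque [ 0.65 -0.73  0.01]
drag moment 0.774
```

>>> apply_moves([
  {"x":-0.0007,"y":0,"z":0.0008,"ax":0,"ay":0,"az":0,"gripper":0.01},
  {"x":-0.0006,"y":0,"z":0.0009,"ax":0,"ay":0,"az":0,"gripper":0.01},
  {"x":0,"y":0,"z":0,"ax":0,"ay":0,"az":0,"gripper":0.01},
  {"x":0,"y":0,"z":0,"ax":0,"ay":0,"az":0,"gripper":0.04},
  {"x":0,"y":0,"z":0,"ax":0,"ay":0,"az":0,"gripper":0.05},
  {"x":0,"y":0,"z":0,"ax":0,"ay":0,"az":0,"gripper":0.05},
  {"x":0,"y":0,"z":0,"ax":0,"ay":0,"az":0,"gripper":0.05},
  {"x":0,"y":-0.02,"z":0,"ax":0,"ay":0,"az":0,"gripper":0.05},
  {"x":0,"y":-0.04,"z":0,"ax":0,"ay":0,"az":0,"gripper":0.05},
  {"x":0,"y":-0.04,"z":0,"ax":0,"ay":0,"az":0,"gripper":0.05},
])

```text
time: 40.35
eef_pos: [0.6541, -0.1414, 0.3214]
tcp_rot: [-0.549, 0.445, -0.445, 0.55]
contact_force: [0.9, -0.6, 0.6]
grip_width: 0.0502
```

```bash
python3 - <<'E'
from h import *
s=robot.sense();print(s['eef_pos'],s['contact_force'])
A=np.array([.6102,-.132])
for n in('wrist','scene','side'):
  snap(n,n+'9');X,p=cloud(n,n+'9')
  m=(X[...,2]>.2235)&(X[...,2]<.235)&(np.hypot(X[...,0]-A[0],X[...,1]-A[1])<.07)&(p[...,0]>130);T=X[m]
  if len(T)>8:
    c,_=cv2.minEnclosingCircle((T[:,:2]*1000).astype(np.float32));c=np.array(c)/1e3;d=c-A;print(n,len(T),c.round(4),np.hypot(*d).round(4),np.degrees(np.arctan2(d[1],d[0]))+78)
a=cv2.imread('pics/scene9.png')[160:260,250:370];b=cv2.imread('pics/side9.png')[165:285,270:410]
cv2.imwrite('pics/c9.png',np.hstack([cv2.resize(a,(400,333),interpolation=2),cv2.resize(b,(388,333),interpolation=2)]))
E
```

```text
[ 0.65412079 -0.14141872  0.32136475] [ 0.91283585 -0.56219525  0.57390051]
wrist 735 [ 0.6532 -0.1401] 0.0437 67.36425995094386
scene 33 [ 0.654 -0.141] 0.0447 66.35560289732392
side 56 [ 0.6542 -0.1421] 0.0452 65.0956398041414
```

View pics/c9.png

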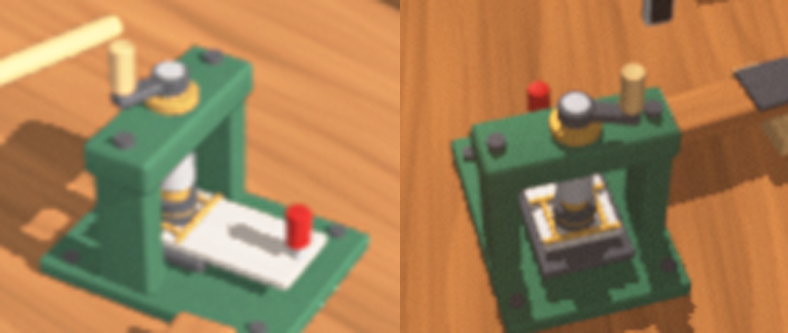

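The left half (scene) shows the tray home with the red knob at (298,225) and the ram nose on the die at (180,205). The right half (side) shows the die upright and centred under the ram at (577,205). The crank knob at (632,88) stayed at ψ≈65–67°. The bystanders were never approached, so I'm handing in.

```bash
python3 -c "
from bench import robot
print(robot.sign_off())"
```

```text
the job is handed in; nothing more can be done
None
```

I pushed the die tray home, wound the crank clockwise to first touch and about a quarter turn beyond, let go, and handed the job in at about 40.5 s. No verdict came back.

- **Tray:** it travelled about 70 mm, and the push force then jumped from 3.4 to 12 N against the stop. The last pictures show it still home, with the die upright and centred under the ram.
- **First touch:** in the moment readings, drag began to rise at a crank angle of about 159° and reached the full step near 153°. The first pass located this only to within about 28°, so I backed the crank off twice and wound it on again. That means the die was pressed lightly before the final wind.
- **Quarter turn:** I stopped at 67.6°, which is 85–91° past touch. Drag there was 11.6 N, against about 11.7 N expected. The ram force was not measured; I estimate about 85–90 N.
- **After letting go:** the three cameras put the crank at 65–67°, so it stayed where I left it.
- **Disagreements:** single force readings scattered by about 0.5 N. A fixed-slope fit to individual readings put the full step anywhere from 141° to 161°, and even those extremes keep the estimated force within 70–106 N.
- **Not checked:** I did not measure the bystanders' positions at the end; the arm was never brought down near them.

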